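Put the wood lathe's accessories away in their fitted trays

ROBOT

A 6-joint arm with a two-finger parallel gripper is mounted at the origin on the work surface. World frame = base frame: x ahead of the robot, y to its left, z up, the work surface at z = 0. Lengths are in m, angles in rad, forces in N, time in s.
With the tool pointing down it reaches from about 0.3 to 0.825 m from the base axis. Payload 5.4 kg.
Tool frame: the origin (TCP) lies on the front face of the gripper's body, between the roots of the fingers; the fingertips stand 88 mm ahead of it and the grasp point (between the pads) lies manip.tcp_to_grasp ahead of it (manip.tcp_to_grasp is the distance from the TCP to the grasp point, in m); z points along the fingers, x is the direction in which the jaws open and shut, and the axes are right-handed (so a half turn about z gives the same grasp; the last joint's range is limited). The gripper opens to 92 mm and grips with 3 to 60 N. Pads are 20 mm wide; open, the fingers measure 128 mm over their backs; the gripper's body (75 mm by 189 mm) begins 69 mm behind the grasp point.
Start: joints at [-1.476, 0.158, 1.597, -0, 1.386, -0.21], TCP at [0.173, -0.548, 0.303] pointing down, gripper open.
Joint ranges: [-2.91, 2.91], [-0.94, 2.29], [0.18, 2.7], [-1.29, 4.43], [0.17, 2.64], [-3, 3]. Speed limits (rad/s): [2.57, 2.57, 3.14, 3.14, 3.14, 3.14].

INTERFACE

Orientations are given as a unit quaternion [x, y, z, w].
In Python, from bench import manip gives the robot as it stands.
- The arm moves only by the tool jog_arm, never from a script. Its argument "deltas" is a list of rows, each a list of 3 entries, a list of its own where there are three numbers: the opening in per cent of the stroke, from 0 (shut) to 100 (fully open), then the shift along the tool's x, y, z in mm, then the turn about the tool's z in degrees. A call has 1 to 10 rows; each row shifts and turns the commanded pose from where the row before left it, along the tool's axes as they then stand; what a row does not reach is not made up. A row lasts 1/12 s, in which the tool goes at most 41.7 mm and 7.16 degrees, less where a joint would pass 70% of its speed; a pose out of reach is approached as far as the arm can. A call with a gripper value outside its range is refused whole. The fingers move at their own pace and stop on an object; "force" is the grip in N (left out, the last holds). Time passes only in rows, so rows that do not move let the fingers close. It gives the time, the measured TCP pose, the force and the opening at its end, in the units of the state.
- manip.get_state(): the state, without advancing time (a new reading comes with each control period).
- manip.camera(name): name is "scene" or "top"; returns a dict with "color" (400x640x3 uint8, blue, green, red), "range_z" (400x640 float32, m along the optical axis (not along the pixel's ray), 0 where there is no reading), "K" (3x3 intrinsics, pixels), "dist" ([k1, k2, p1, p2, k3] as OpenCV has them; the pictures are not rectified), "R" (3x3) and "t" (3): a world point X has camera coordinates R X + t. Camera axes: x right, y down, z forward; pixel columns grow to the right and rows downward; lengths in m; the calibration is good to about 2 mm. A picture is of the moment at which its call begins.
- manip.close_job(): hands the job in, once; it reports no verdict.
Trained networks look in a picture, given as the dict that the camera call returned (one of the last four; its "shot" number tells which), for a name from the list of things; names that differ only in an ending like _2 or _b are one class to them, and where a whole thing is asked for, a point or a joint stands for the part that bears it (a point fixed in the world has none). Each returns a list of dicts, best first, with "score" (0 to 1); they miss things now and then, are a little off and sometimes report something else, mostly with a low value. They report only what shows in the picture. A call takes as long as a camera call.
- manip.find_in(picture, query): "box" ([centre column, centre row, width, height] in pixels, round what is visible of it).
- manip.masks_of(picture, query): "pixels" (400x640 bool, what is visible of it) and "box" ([centre column, centre row, width, height] in pixels, round what is visible of it).
- manip.landmark_of(picture, query): "centre" ([column, row] in pixels: a listed point, or the origin of a listed thing).
The state is a dict: "time": time; "qpos": joint angles; "joint_vel": joint speeds; "effort": joint torques, N m; "eef_pos": TCP position; "eef_rot": TCP orientation; "ft_force": force on the tool from outside, world axes, zero at the start; "ft_torque": the same for the moment, N m; "opening": finger opening in m.
Only numpy, scipy, OpenCV 4.12 (cv2) and the standard library are available. Lean on these libraries where they do the work, as an engineer would, in place of code of your own. Each camera call takes 0.05 s, during which the arm holds its last target.

TASK

Put the lathe accessories away: lay the faceplate, hub up, in the large round recess and then put the brass collar over its hub so that it lies flat on the faceplate's disc; also put the green tool rest into the T-shaped recess the matching way round and the red pointed centre, point up, into the small round recess. Each must be fully down and flat in its own place, let go and at rest. Leave the wooden bowl and the yellow wax tin where they are.

Things in the scene. Friction and masses are not known exactly. Their poses are not given: they have to be found in the camera images.
- faceplate: Lathe faceplate, loose, lying hub up: light grey metal disc 76 mm across and 12 mm thick with six small dark holes, and on it a dark round hub 32 mm across that rises to 48 mm above the underside. Grip it by the hub. About 0.35 kg. Origin: centre of the underside, z up along the hub.
- collar: Spacer collar, loose: brass ring, outside 60 mm, bore 48 mm, 24 mm tall, lying flat. About 0.15 kg. Its place is round the faceplate's hub (8 mm clear all round), on top of the disc, once the faceplate is in its tray; grip it across the outside. Origin: centre of the underside, z up.
- toolrest: Tool rest, loose: green T lying flat, 28 mm tall, 0.35 kg. Crossbar 100 mm long (y), from x = +22 to +42 mm, a thin steel strip along its top; square post 24 mm wide (y), from x = -48 to +22 mm. Centre of mass at x = +11 mm. Origin: on the underside, mid-width of the post, 22 mm behind the crossbar; grip across the post there (fingers closing along y). z up, x from post to crossbar.
- centre: Lathe centre, loose, standing point up: red cylinder 40 mm across and 34 mm tall with a narrower steel cone on top that ends at 56 mm. About 0.25 kg. Grip it by the red cylinder. Origin: centre of the underside, z up.
- plate_tray: Faceplate tray, fixed: pale wooden board 120 x 120 x 11 mm with a round recess 97 mm across, blue at the bottom. The recess floor is 6 mm above the bench and its rim 5 mm above that floor. Origin: on the bench under the centre of the recess, z up.
- rest_tray: Tool rest tray, fixed: pale wooden board 130 x 140 x 11 mm with a blue-floored T recess, floor 6 mm above the bench, rim 5 mm higher, 10 mm to spare round the rest: crossbar part x +12 to +52, y -60 to +60 mm; post part x -58 to +12, y -22 to +22 mm. Origin on the bench: the rest is centred when its origin and x axis agree with these. Fingertips 8 mm or more above the rest's underside clear the rim.
- centre_tray: Centre tray, fixed: pale wooden board 90 x 90 x 11 mm with a round recess 61 mm across, blue at the bottom; floor 6 mm above the bench, rim 5 mm above that floor. Origin: on the bench under the centre of the recess, z up. Fingertips must stay at least 8 mm above the centre's underside to clear the rim.
- bowl: Bystander, loose: dark turned wooden bowl, 120 mm across the rim, 45 mm tall. Origin: centre of the underside. Leave alone.
- tin: Bystander, loose: yellow round wax tin with a pale lid, 68 mm across and 45 mm tall. Origin: centre of the underside. Leave alone.

How it is judged:
By the outcome, as a careful person would: the job done as asked, in the order asked, and still so for the second after the job is handed in, with the robot touching nothing.
It also fails if it takes over 109 s, if anything falls off the work surface, if the arm or the gripper's body presses on something with over 40 N, if the wrist force passes 120 N, or if a joint passes its speed limit or range.

## Working session

There is one attempt and no reset: what is moved stays moved. The work goes in short steps, Python scripts to look and compute and a tool call to move; the robot and the scene stay as the last step left them, time stands still between calls to the robot, and variables do not carry over. Pictures are saved under pics/ and viewed, and the job is handed in when it is done.

Besides the shell and the picture viewer there is one more tool, called after ">>>" in YAML: its name, and indented under it one key for each argument. jog_arm: Moves the arm, as the interface text tells. Its arguments: {"type":"object","properties":{"deltas":{"type":"array","items":{"type":"array"}},"force":{"type":"number"}},"required":["deltas"]}

```bash
ls; mkdir -p pics; cat > h.py <<'E'
import numpy as np, cv2
from bench import manip
E
python3 - <<'E'
from h import *
s=manip.get_state()
for k,v in s.items(): print(k,v)
print(manip.tcp_to_grasp)
for n in ("scene","top"):
    p=manip.camera(n); cv2.imwrite(f"pics/{n}0.png",p["color"]); np.savez(f"{n}0.npz",**{k:v for k,v in p.items()})
    print(n,p["K"],p["dist"],p["R"],p["t"],p["shot"])
    for q in "faceplate collar toolrest centre plate_tray rest_tray centre_tray bowl tin".split():
        print(q,[(np.round(d["centre"],1).tolist(),round(float(d["score"]),2)) for d in manip.landmark_of(p,q)][:3])
E
```

```text
pics
time 0.0
qpos [-1.47608314e+00  1.59087506e-01  1.59822297e+00 -4.43899235e-06
  1.38615923e+00 -2.10138224e-01]
joint_vel [-0.00052246 -0.00143138 -0.00214201 -0.00034867  0.00179638  0.00107197]
effort [-3.23298213e-03 -3.85579991e+01 -3.22106302e+01  6.99429028e-02
  3.78761545e-02 -1.35187029e-04]
eef_pos [ 0.17250099 -0.54803817  0.30170178]
eef_rot [ 8.06272621e-01 -5.91543388e-01 -6.25882885e-04 -6.99360980e-04]
ft_force [-0.79134721 -0.26005616 -0.79821238]
ft_torque [ 0.00847405 -0.01103674 -0.01792454]
opening 0.09217632607193456
0.0694
scene [[400.46723596   0.         319.44362834]
 [  0.         400.46723596 195.17086868]
 [  0.           0.           1.        ]] [-0.07063107  0.          0.          0.          0.        ] [[ 0.90942959  0.41552508 -0.01663532]
 [ 0.32570533 -0.73657856 -0.59276307]
 [-0.25856115  0.53365806 -0.80520507]] [-0.51043347 -0.15125462  1.27140159] 1
faceplate [([317.8, 141.8], 0.81)]
collar [([234.1, 272.9], 0.71)]
toolrest [([294.4, 176.7], 0.97)]
centre [([274.1, 212.9], 0.61)]
plate_tray [([371.1, 168.0], 0.65)]
rest_tray [([315.3, 271.0], 0.92)]
centre_tray [([350.1, 212.3], 0.73)]
bowl [([369.7, 103.7], 0.95)]
tin [([223.4, 343.5], 0.8)]
top [[399.69847305   0.         320.75218509]
 [  0.         399.69847305 203.36464399]
 [  0.           0.           1.        ]] [0.01227254 0.         0.         0.         0.        ] [[-0.02799914 -0.99955965  0.0098261 ]
 [-0.99738314  0.02727999 -0.06695273]
 [ 0.06665519 -0.011675   -0.99770776]] [0.00384804 0.56245627 1.24424852] 2
faceplate [([240.9, 243.9], 0.64)]
collar [([398.0, 239.1], 0.51)]
toolrest [([289.5, 238.9], 0.58)]
centre [([342.5, 240.5], 0.63)]
plate_tray [([253.6, 182.5], 0.67), ([313.9, 175.2], 0.61)]
rest_tray [([378.3, 182.9], 0.79)]
centre_tray [([310.6, 176.1], 0.89)]
bowl [([172.1, 215.6], 0.92), ([251.3, 182.5], 0.26)]
tin [([452.4, 214.8], 0.88)]
```

View pics/scene0.png

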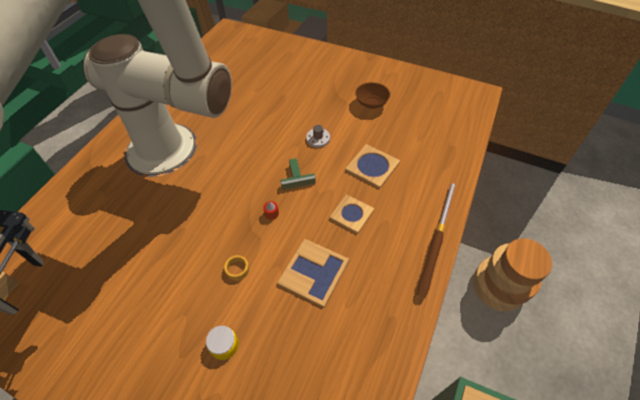

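View pics/top0.png

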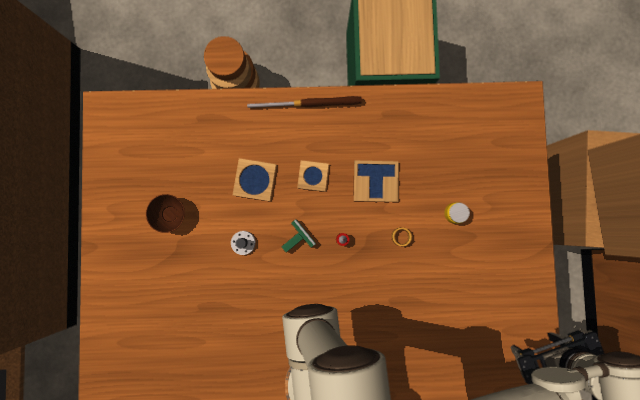

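The scene view shows the parts at faceplate (317,137), rest (297,178), centre (270,210) and collar (236,267), with the three trays to their right. The top view shows the same layout: parts in row ~240, trays in row ~180, bowl at (172,214), tin at (458,213).

```bash
cat >> h.py <<'E'
def rays(p,uv):
    n=cv2.undistortPoints(np.asarray(uv,float).reshape(-1,1,2),p["K"],p["dist"]).reshape(-1,2)
    d=np.c_[n,np.ones(len(n))]
    return -p["R"].T@p["t"], d@p["R"]
def onz(p,uv,z):
    c,d=rays(p,uv); s=(z-c[2])/d[:,2]; return c+s[:,None]*d
def bydepth(p,mask):
    v,u=np.nonzero(mask&(p["range_z"]>0)); c,d=rays(p,np.c_[u,v]); return c+p["range_z"][v,u][:,None]*d, np.c_[u,v]
ALL="faceplate collar toolrest centre plate_tray rest_tray centre_tray bowl tin".split()
E
python3 - <<'E'
from h import *
tot={}
for n in ("scene","top"):
    p=manip.camera(n)
    for q in ALL:
        for m in manip.masks_of(p,q)[:2]:
            X,uv=bydepth(p,m["pixels"])
            if len(X)==0: continue
            lo,hi=np.percentile(X,[3,97],axis=0)
            out=[n,q,round(float(m["score"]),2),len(X),"med",np.round(np.median(X,0)*1000,0),"mid",np.round((lo+hi)*500,0),"ext",np.round((hi-lo)*1000)]
            if 'tray' in q:
                c=p["color"].astype(int); 
                ys,xs=np.nonzero(m["pixels"]); h=cv2.convexHull(np.c_[xs,ys].astype(np.int32)); mm=np.zeros((400,640),np.uint8); cv2.fillConvexPoly(mm,h,1)
                b=(mm>0)&(c[...,0]>c[...,2]+20)
                v,u=np.nonzero(b); W=onz(p,np.c_[u,v],.006)
                out+=["blue",len(W),np.round(W.mean(0)*1000,1),np.round(np.ptp(W,axis=0)*1000,1)]
                b2=m["pixels"]; v,u=np.nonzero(mm); W=onz(p,np.c_[u,v],.011); out+=["board",np.round(W.mean(0)*1000,1)]
            print(*out)
E
```

```text
scene faceplate 0.95 399 med [453. 226.  13.] mid [447. 232.  25.] ext [68. 61. 48.]
scene collar 0.63 331 med [ 453. -263.   19.] mid [ 453. -264.   14.] ext [54. 55. 26.]
scene toolrest 0.87 540 med [462.  53.  26.] mid [469.  56.  16.] ext [84. 90. 30.]
scene centre 0.48 198 med [455. -85.  33.] mid [451. -80.  30.] ext [34. 34. 45.]
scene plate_tray 0.6 1283 med [651. 195.   8.] mid [649. 194.   8.] ext [115. 118.  11.] blue 499 [645.5 201.    6. ] [87.  84.6  0. ] board [650.2 191.8  11. ]
scene rest_tray 0.92 2826 med [ 634. -195.    9.] mid [ 633. -192.    8.] ext [126. 133.  12.] blue 925 [ 646.  -190.9    6. ] [106.5 112.1   0. ] board [ 633.6 -194.3   11. ]
scene centre_tray 0.77 959 med [655.   9.   9.] mid [655.   9.   8.] ext [88. 88. 11.] blue 230 [653.2  13.1   6. ] [51.6 50.2  0. ] board [655.5   6.7  11. ]
scene bowl 0.88 676 med [541. 489.  26.] mid [543. 467.  26.] ext [ 97. 109.  42.]
scene bowl 0.71 537 med [462.  53.  26.] mid [468.  56.  16.] ext [87. 90. 28.]
scene tin 0.74 786 med [540. 489.  25.] mid [542. 470.  24.] ext [103. 113.  47.]
scene tin 0.18 318 m
[... 658 characters left out ...]

  File "h.py", line 4, in rays
    n=cv2.undistortPoints(np.asarray(uv,float).reshape(-1,1,2),p["K"],p["dist"]).reshape(-1,2)
      ~~~~~~~~~~~~~~~~~~~^^^^^^^^^^^^^^^^^^^^^^^^^^^^^^^^^^^^^^^^^^^^^^^^^^^^^^^
cv2.error: OpenCV(4.12.0) /io/opencv/modules/calib3d/src/undistort.dispatch.cpp:347: error: (-215:Assertion failed) CV_IS_MAT(_src) && CV_IS_MAT(_dst) && (_src->rows == 1 || _src->cols == 1) && (_dst->rows == 1 || _dst->cols == 1) && _src->cols + _src->rows - 1 == _dst->rows + _dst->cols - 1 && (CV_MAT_TYPE(_src->type) == CV_32FC2 || CV_MAT_TYPE(_src->type) == CV_64FC2) && (CV_MAT_TYPE(_dst->type) == CV_32FC2 || CV_MAT_TYPE(_dst->type) == CV_64FC2) in function 'cvUndistortPointsInternal'
```

```bash
python3 - <<'E'
from h import *
t=np.load("top0.npz"); s=np.load("scene0.npz")
a=cv2.resize(t["color"][150:260,220:420],None,fx=4,fy=4,interpolation=cv2.INTER_CUBIC)
cv2.imwrite("pics/topcrop.png",a)
cv2.imwrite("pics/scenecrop.png",cv2.resize(s["color"][115:315,210:410],None,fx=3,fy=3,interpolation=cv2.INTER_CUBIC))
for n,p in (("top",t),("scene",s)):
    p={k:p[k] for k in p.files}
    hsv=cv2.cvtColor(p["color"],cv2.COLOR_BGR2HSV)
    def rep(name,m,z,big=30):
        k,l,st,ce=cv2.connectedComponentsWithStats(m.astype(np.uint8))
        for i in range(1,k):
            if st[i,4]<big: continue
            v,u=np.nonzero(l==i); W=onz(p,np.c_[u,v],z)
            if not(0.3<W[:,0].mean()<0.8): continue
            print(n,name,st[i,4],np.round(ce[i]),"mean",np.round(W.mean(0)*1e3,1),"mid",np.round((W.max(0)+W.min(0))*500,1),"ext",np.round(np.ptp(W,axis=0)*1e3,1))
    H,S,V=hsv[...,0],hsv[...,1],hsv[...,2]
    rep("blue",(H>100)&(H<140)&(S>60),.006)
    rep("red",((H<5)|(H>172))&(S>120)&(V>60),.034,15)
    rep("green",(H>50)&(H<95)&(S>80),.028)
    rep("brass",(H>18)&(H<30)&(S>120),.024)
E
```

```text
top blue 650 [254. 179.] mean [646.  199.3   6. ] mid [647.  199.4   6. ] ext [90.4 89.7  0. ]
top blue 655 [376. 176.] mean [ 646.5 -190.7    6. ] mid [ 632.5 -190.9    6. ] ext [108.4 113.6   0. ]
top blue 240 [313. 175.] mean [653.9  11.6   6. ] mid [653.5  12.1   6. ] ext [55.1 54.7  0. ]
top red 82 [343. 239.] mean [448.3 -76.1  34. ] mid [448.6 -74.5  34. ] ext [37.4 37.6  0. ]
top green 252 [296. 239.] mean [452.6  69.5  28. ] mid [462.6  65.9  28. ] ext [92.6 93.5  0. ]
top brass 104 [449. 213.] mean [ 519.5 -414.9   24. ] mid [ 520.2 -421.2   24. ] ext [63.5 39.8  0. ]
scene blue 476 [372. 164.] mean [645.3 201.1   6. ] mid [645.9 201.8   6. ] ext [85.5 82.2  0. ]
scene blue 216 [352. 213.] mean [653.6  13.3   6. ] mid [653.7  14.3   6. ] ext [51.6 49.1  0. ]
scene blue 894 [318. 274.] mean [ 645.8 -190.9    6. ] mid [ 631.3 -190.4    6. ] ext [104.4 112.1   0. ]
scene red 53 [270. 208.] mean [451.4 -79.1  34. ] mid [450.4 -76.8  34. ] ext [34.7 34.6  0. ]
scene green 88 [295. 169.] mean [448.9  73.7  28. ] mid [447.2  72.8  28. ] ext [48.3 54.8  0. ]
scene brass 230 [228. 350.] mean [ 543.8 -448.3   24. ] mid [ 533.8 -439.9   24. ] ext [53.5 69.3  0. ]
```

View pics/topcrop.png

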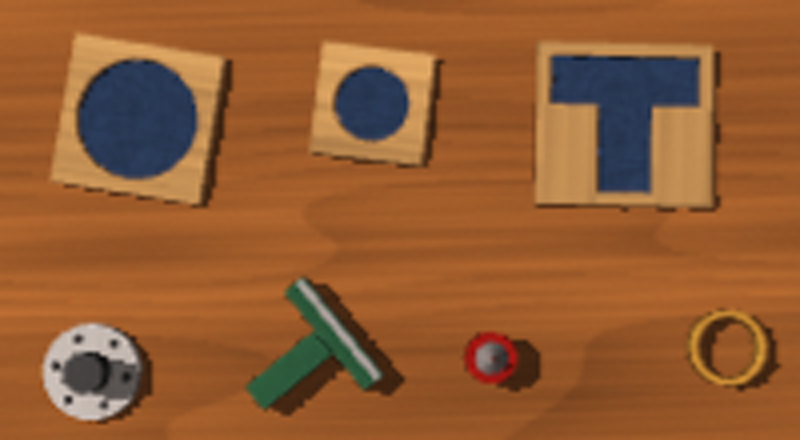

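View pics/scenecrop.png

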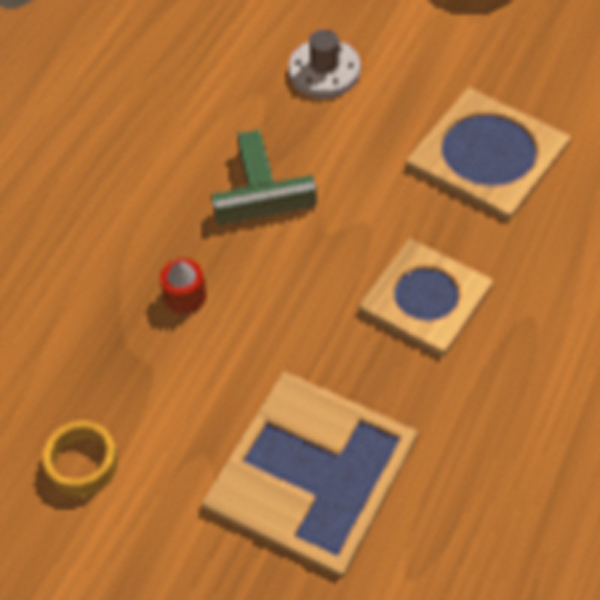

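```bash
cat >> h.py <<'E'
from scipy.optimize import minimize
def box(x0,x1,y0,y1,z0,z1): return np.array([[x,y,z] for x in(x0,x1) for y in(y0,y1) for z in(z0,z1)])/1e3
def cyl(r,z0,z1,r2=None):
    a=np.linspace(0,2*np.pi,40,endpoint=False); r2=r if r2 is None else r2
    return np.r_[np.c_[r*np.cos(a),r*np.sin(a),0*a+z0],np.c_[r2*np.cos(a),r2*np.sin(a),0*a+z1]]/1e3
PARTS=dict(faceplate=[cyl(38,0,12),cyl(16,12,48)],collar=[cyl(30,0,24)],centre=[cyl(20,0,34),cyl(15,34,56,1)],
 toolrest=[box(22,42,-50,50,0,28),box(-48,22,-12,12,0,28)],
 restT=[box(12,52,-60,60,6,6),box(-58,12,-22,22,6,6)], plate_rec=[cyl(48.5,6,6)], cen_rec=[cyl(30.5,6,6)])
SS=4
def sil(p,parts,x,y,yaw,z=0):
    c,s=np.cos(yaw),np.sin(yaw); R=np.array([[c,-s,0],[s,c,0],[0,0,1]]); im=np.zeros((400*SS,640*SS),np.uint8)
    for P in parts:
        W=P@R.T+[x,y,z]; uv=cv2.projectPoints(W,cv2.Rodrigues(p["R"])[0],p["t"],p["K"],p["dist"])[0].reshape(-1,2)
        h=cv2.convexHull(((uv+.5)*SS*16).astype(np.int32)); cv2.fillConvexPoly(im,h,255,shift=4)
    return im
def fit(views,parts,x0,z=0,yaw=True):
    # views: list of (p,mask)
    vs=[]
    for p,m in views:
        v,u=np.nonzero(m); a=(max(v.min()-15,0),v.max()+15,max(u.min()-15,0),u.max()+15)
        vs.append((p,np.kron(m[a[0]:a[1],a[2]:a[3]].astype(np.uint8),np.ones((SS,SS),np.uint8))*255,a))
    def cost(q):
        x,y=q[:2]/1e3; w=q[2]/30 if yaw else 0; t=0
        for p,m,a in vs:
            s=sil(p,parts,x,y,w,z)[a[0]*SS:a[1]*SS,a[2]*SS:a[3]*SS]
            A=cv2.GaussianBlur(s,(0,0),2).astype(float)/255;B=cv2.GaussianBlur(m,(0,0),2).astype(float)/255
            t+=1-np.minimum(A,B).sum()/np.maximum(A,B).sum()
        return t/len(vs)
    q0=np.array([x0[0],x0[1]]+([x0[2]*30] if yaw else []),float)
    sim=np.vstack([q0]+[q0+8*e for e in np.eye(len(q0))])
    r=minimize(cost,q0,method="Nelder-Mead",options=dict(initial_simplex=sim,xatol=.05,fatol=1e-4,maxiter=150))
    o=r.x.copy()
    if yaw:o[2]=np.degrees(o[2]/30)
    return np.round(o,1),round(1-r.fun,3)
def blue(p):
    h=cv2.cvtColor(p["color"],cv2.COLOR_BGR2HSV); return (h[...,0]>100)&(h[...,0]<140)&(h[...,1]>60)
def comp(m,uv):
    l=cv2.connectedComponents(m.astype(np.uint8))[1]; return l==l[uv[1],uv[0]]
def fillm(m):
    c=cv2.findContours(m.astype(np.uint8),cv2.RETR_EXTERNAL,cv2.CHAIN_APPROX_NONE)[0]; o=np.zeros(m.shape,np.uint8); cv2.drawContours(o,c,-1,1,-1); return o>0
E
python3 - <<'E'
from h import *
P={n:manip.camera(n) for n in("top","scene")}
px=dict(plate_rec=((254,179),(372,164)),cen_rec=((313,175),(352,213)),restT=((376,176),(318,274)))
g0=dict(plate_rec=(646,200),cen_rec=(654,12),restT=(635,-191,0),faceplate=(445,236),collar=(450,-262),centre=(448,-76),toolrest=(462,62,np.radians(-40)))
for q,(a,b) in px.items():
    v=[(P["top"],comp(blue(P["top"]),a)),(P["scene"],comp(blue(P["scene"]),b))]
    for nm,vv in(("top",v[:1]),("scene",v[1:]),("both",v)): print(q,nm,*fit(vv,PARTS[q],g0[q],yaw=q=="restT"))
for q in("faceplate","collar","centre","toolrest"):
    v=[]
    for n in("top","scene"):
        ms=manip.masks_of(P[n],q)
        best=None
        for m in ms:
            X,_=bydepth(P[n],m["pixels"])
            if len(X)>20 and np.hypot(*(np.median(X,0)[:2]*1e3-g0[q][:2]))<40: best=fillm(m["pixels"]);break
        if best is None: print("no",q,n);continue
        v.append((P[n],best))
    for nm,vv in [("one",[a]) for a in v]+[("both",v)]: print(q,nm,*fit(vv,PARTS[q],g0[q],yaw=q=="toolrest"))
E
```

```text
plate_rec top [646.9 201.3] 0.892
plate_rec scene [642.5 206.4] 0.782
plate_rec both [647.7 200.7] 0.833
cen_rec top [654.9  13.3] 0.83
cen_rec scene [651.   18.3] 0.671
cen_rec both [654.1  14.2] 0.748
restT top [ 636.4 -190.4   -2. ] 0.852
restT scene [ 631.2 -186.2   -3.6] 0.769
restT both [ 635.1 -189.6   -1.6] 0.807
faceplate one [446.8 239.6] 0.949
faceplate one [446.6 237.5] 0.926
faceplate both [446.6 238.6] 0.933
collar one [ 451.2 -261.6] 0.942
collar one [ 449.7 -260.9] 0.892
collar both [ 450.8 -261.8] 0.915
centre one [449.1 -73.2] 0.842
centre one [448.9 -76.4] 0.887
centre both [448.4 -75.6] 0.862
toolrest one [450.4  72.7 -53. ] 0.899
toolrest one [452.   70.5 -51.8] 0.911
toolrest both [450.7  72.2 -52.8] 0.893
```

```bash
cat > rec.py <<'E'
import h; from h import *
_s=h.sil
def sil2(p,parts,x,y,yaw,z=0): return cv2.bitwise_and(_s(p,parts,x,y,yaw,0),_s(p,parts,x,y,yaw,.005))
h.sil=sil2
P={n:dict(np.load(n+"0.npz")) for n in("top","scene")}
px=dict(plate_rec=((254,179),(372,164)),cen_rec=((313,175),(352,213)),restT=((376,176),(318,274)))
g0=dict(plate_rec=(646,200),cen_rec=(654,12),restT=(635,-191,0))
for q,(a,b) in px.items():
    v=[(P["top"],comp(blue(P["top"]),a)),(P["scene"],comp(blue(P["scene"]),b))]
    for nm,vv in(("top",v[:1]),("scene",v[1:]),("both",v)): print(q,nm,*fit(vv,PARTS[q],g0[q],yaw=q=="restT"), int(vv[0][1].sum()))
E
python3 rec.py
```

```text
plate_rec top [646.7 200.5] 0.904 650
plate_rec scene [643.7 203.4] 0.812 476
plate_rec both [645.8 199.8] 0.855 650
cen_rec top [652.9  10.9] 0.844 240
cen_rec scene [652.7  15.5] 0.718 216
cen_rec both [654.1  13.3] 0.777 240
restT top [ 636.7 -190.3   -3.2] 0.86 655
restT scene [ 633.7 -187.4   -4. ] 0.8 894
restT both [ 634.8 -189.1   -2.9] 0.828 655
```

```bash
cat > plan.py <<'E'
import sys,json; from h import *; from scipy.spatial.transform import Rotation as Ro
# usage: plan.py grip x y z psi [maxstep mm]   (grasp-point target, mm/deg)
def here():
    s=manip.get_state(); R=Ro.from_quat(s["eef_rot"]).as_matrix(); g=s["eef_pos"]+R[:,2]*manip.tcp_to_grasp
    return s,R,g*1e3
s,R,g=here(); psi=np.degrees(np.arctan2(R[1,0],R[0,0]))
print("t",round(s["time"],2),"grasp",np.round(g,1),"psi",round(psi,1),"tilt",np.round(R[:2,2]*57.3,2),"open",round(s["opening"]*1e3,1),"F",np.round(s["ft_force"],1),"q",np.round(s["qpos"],2))
if len(sys.argv)>2:
    grip,x,y,z,ps=map(float,sys.argv[1:6]); st=float(sys.argv[6]) if len(sys.argv)>6 else 38
    d=np.array([x,y,z])-g; turn=-((ps-psi+180)%360-180)
    n=max(1,int(np.ceil(max(np.linalg.norm(d)/st,abs(turn)/7))))
    rows=[]; p=psi; rest=d.copy(); tr=turn
    for i in range(n):
        k=n-i; a=np.radians(p); w=rest/k
        v=np.round([w[0]*np.cos(a)+w[1]*np.sin(a), w[0]*np.sin(a)-w[1]*np.cos(a), -w[2]],1 if k==1 else 0)
        t=round(tr/k,1 if k==1 else 0)
        rest-=[v[0]*np.cos(a)+v[1]*np.sin(a), v[0]*np.sin(a)-v[1]*np.cos(a), -v[2]]; tr-=t; p-=t
        rows.append([grip,v.tolist(),t])
    print(n)
    for i in range(0,n,10): print(json.dumps(rows[i:i+10]))
E
python3 plan.py 100 447 -100 180 0; 
```

```text
t 2.3 grasp [ 172.5 -548.5  233.3] psi -72.5 tilt [-0. -0.] open 91.8 F [-0.2 -0.8 -0.7] q [-1.48  0.16  1.6  -0.    1.39 -0.21]
14
[[100.0, [-25.0, -28.0, 4.0], -5.0], [100.0, [-22.0, -30.0, 4.0], -5.0], [100.0, [-19.0, -32.0, 4.0], -5.0], [100.0, [-17.0, -34.0, 4.0], -5.0], [100.0, [-13.0, -35.0, 4.0], -5.0], [100.0, [-10.0, -36.0, 4.0], -5.0], [100.0, [-7.0, -37.0, 4.0], -5.0], [100.0, [-4.0, -37.0, 4.0], -5.0], [100.0, [-1.0, -38.0, 4.0], -5.0], [100.0, [3.0, -38.0, 3.0], -6.0]]
[[100.0, [6.0, -37.0, 4.0], -5.0], [100.0, [10.0, -36.0, 3.0], -6.0], [100.0, [13.0, -35.0, 4.0], -5.0], [100.0, [16.6, -34.2, 3.3], -5.5]]
```

>>> jog_arm:
  deltas:
    - [100,[-25,-28,4],-5]
    - [100,[-22,-30,4],-5]
    - [100,[-19,-32,4],-5]
    - [100,[-17,-34,4],-5]
    - [100,[-13,-35,4],-5]
    - [100,[-10,-36,4],-5]
    - [100,[-7,-37,4],-5]
    - [100,[-4,-37,4],-5]
    - [100,[-1,-38,4],-5]
    - [100,[3,-38,3],-6]
  force: 30

```text
time: 3.13
eef_pos: [0.3695, -0.2266, 0.2636]
eef_rot: [0.983, -0.185, 0.0, 0.0]
ft_force: [0.2, 0.1, -0.2]
opening: 0.092
```

>>> jog_arm:
  deltas:
    - [100,[6,-37,4],-5]
    - [100,[10,-36,3],-6]
    - [100,[13,-35,4],-5]
    - [100,[16.6,-34.2,3],-5.5]
    - [100,[0,0,0],0]
    - [100,[0,0,0],0]
    - [100,[0,0,0],0]

```text
time: 3.72
eef_pos: [0.4469, -0.1002, 0.2498]
eef_rot: [1.0, -0.0, -0.0, 0.0]
ft_force: [0.9, 0.3, -0.5]
opening: 0.0921
```

```bash
python3 plan.py 100 446.6 238.6 90 0
```

```text
t 3.72 grasp [ 446.9 -100.2  180.4] psi -0.0 tilt [-0.01 -0.03] open 92.1 F [ 0.9  0.3 -0.5] q [-0.49 -0.1   1.97 -0.    1.27 -0.48]
10
[[100.0, [-0.0, -34.0, 9.0], -0.0], [100.0, [-0.0, -34.0, 9.0], -0.0], [100.0, [-0.0, -34.0, 9.0], -0.0], [100.0, [-0.0, -34.0, 9.0], -0.0], [100.0, [-0.0, -34.0, 9.0], -0.0], [100.0, [-0.0, -34.0, 9.0], -0.0], [100.0, [-0.0, -34.0, 9.0], -0.0], [100.0, [-0.0, -34.0, 9.0], -0.0], [100.0, [-0.0, -33.0, 9.0], -0.0], [100.0, [-0.6, -33.8, 9.4], -0.0]]
```

>>> jog_arm:
  deltas:
    - [100,[0,-34,9],0]
    - [100,[0,-34,9],0]
    - [100,[0,-34,9],0]
    - [100,[0,-34,9],0]
    - [100,[0,-34,9],0]
    - [100,[0,-34,9],0]
    - [100,[0,-34,9],0]
    - [100,[0,-34,9],0]
    - [100,[0,-33,9],0]
    - [100,[-0.3,-33.8,9.4],0]

```text
time: 4.55
eef_pos: [0.4477, 0.2388, 0.1594]
eef_rot: [1.0, -0.002, 0.001, 0.0]
ft_force: [0.6, -0.7, 0.9]
opening: 0.0923
```

>>> jog_arm:
  deltas:
    - [100,[0,0,20],0]
    - [100,[0,0,20],0]
    - [100,[0,0,10],0]
    - [100,[0,0,4],0]
    - [100,[0,0,0],0]
    - [100,[0,0,0],0]

```text
time: 5.05
eef_pos: [0.4478, 0.2381, 0.1061]
eef_rot: [1.0, -0.001, 0.001, -0.0]
ft_force: [-0.2, 0.3, 0.4]
opening: 0.0921
```

```bash
python3 plan.py; python3 - <<'E'
from h import *
p=manip.camera("scene"); cv2.imwrite("pics/s1.png",cv2.resize(p["color"][60:210,240:440],None,fx=4,fy=4))
E
```

```text
t 5.05 grasp [447.8 238.1  36.7] psi -0.1 tilt [0.06 0.01] open 92.1 F [-0.2  0.3  0.4] q [ 0.25  0.24  1.93 -0.    0.97  0.25]
```

View pics/s1.png

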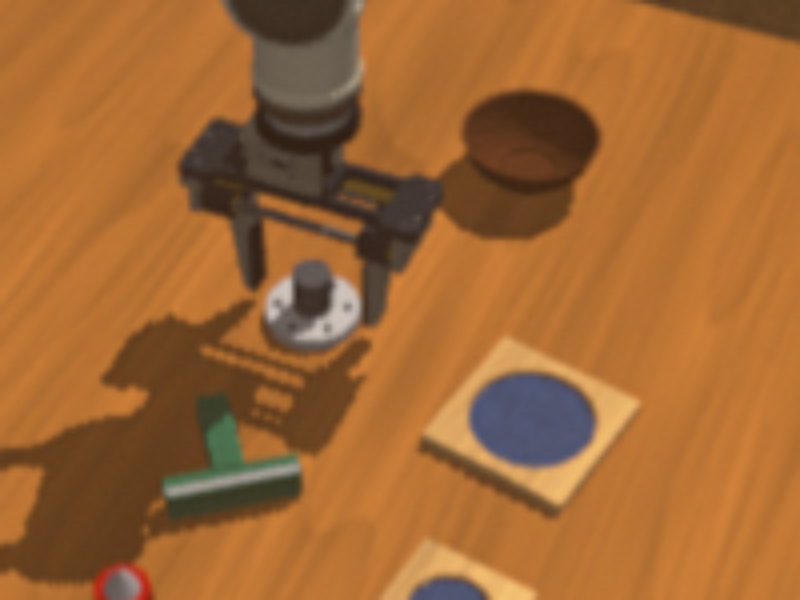

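The fingers straddle the hub at (312,285) in the crop, on either side of the disc and clear of it. Now I'll close.

>>> jog_arm:
  deltas:
    - [10,[0,0,0],0]
    - [10,[0,0,0],0]
    - [10,[0,0,0],0]
    - [10,[0,0,0],0]
    - [10,[0,0,0],0]
    - [10,[0,0,0],0]
    - [10,[0,0,0],0]
    - [10,[0,0,0],0]
    - [10,[0,0,0],0]
    - [10,[0,0,0],0]
  force: 30

```text
time: 5.93
eef_pos: [0.4468, 0.2389, 0.1053]
eef_rot: [1.0, -0.0, -0.0, 0.0]
ft_force: [-0.8, -1.1, 1.0]
opening: 0.0312
```

>>> jog_arm:
  deltas:
    - [10,[0,0,0],0]
    - [10,[0,0,0],0]
    - [10,[0,0,-5],0]
    - [10,[0,0,-15],0]
    - [10,[0,0,-25],0]
    - [10,[0,0,-25],0]
    - [10,[0,0,-10],0]
    - [10,[0,0,0],0]
    - [10,[0,0,0],0]

```text
time: 6.68
eef_pos: [0.4466, 0.2388, 0.1848]
eef_rot: [1.0, -0.0, -0.0, 0.0]
ft_force: [0.1, -0.4, -4.3]
opening: 0.0317
```

```bash
python3 plan.py 10 646 200 100 0; python3 - <<'E'
from h import *
p=manip.camera("scene"); cv2.imwrite("pics/s2.png",cv2.resize(p["color"][60:210,240:440],None,fx=4,fy=4))
E
```

```text
t 6.68 grasp [446.6 238.8 115.4] psi -0.0 tilt [-0.01 -0.01] open 31.7 F [ 0.1 -0.4 -4.3] q [ 0.25  0.11  1.9  -0.    1.13  0.25]
6
[[10.0, [33.0, 6.0, 3.0], -0.0], [10.0, [33.0, 7.0, 2.0], -0.0], [10.0, [33.0, 6.0, 3.0], -0.0], [10.0, [33.0, 7.0, 2.0], -0.0], [10.0, [34.0, 6.0, 3.0], -0.0], [10.0, [33.4, 6.6, 2.4], -0.0]]
```

View pics/s2.png

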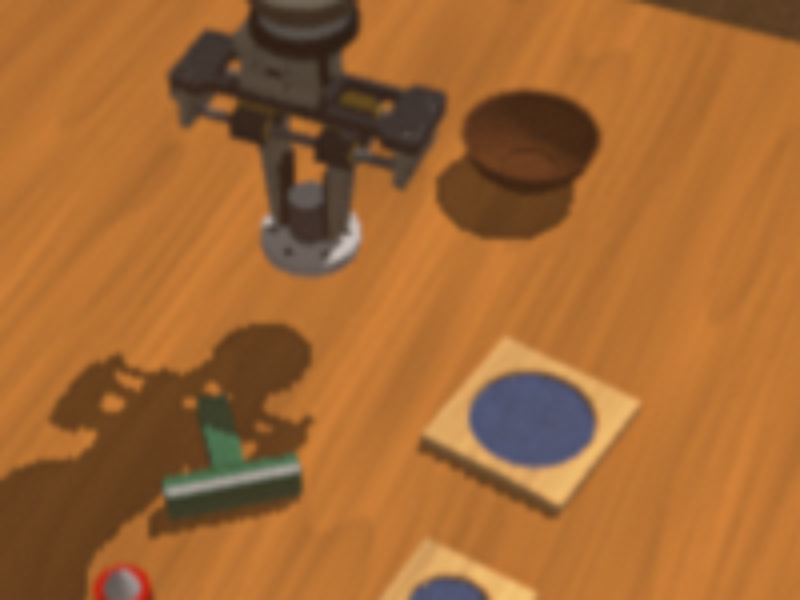

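The faceplate is lifted level, hub at (308,205), held by the fingers. I'll move it over the tray and lower.

>>> jog_arm:
  deltas:
    - [10,[33,6,3],0]
    - [10,[33,7,2],0]
    - [10,[33,6,3],0]
    - [10,[33,7,2],0]
    - [10,[34,6,3],0]
    - [10,[33.4,6.8,2.4],0]
    - [10,[0,0,0],0]
    - [10,[0,0,0],0]
    - [10,[0,0,0],0]

```text
time: 7.48
eef_pos: [0.6447, 0.1999, 0.1673]
eef_rot: [1.0, -0.0, -0.002, 0.0]
ft_force: [0.2, 0.3, -4.3]
opening: 0.0312
```

```bash
python3 plan.py 10 646 200 60 0 20; python3 - <<'E'
from h import *
V=[]
for n in("top","scene"):
    p=manip.camera(n); cv2.imwrite(f"pics/{n}3.png",cv2.resize(p["color"][110:260,210:410] if n=="top" else p["color"][60:210,270:470],None,fx=4,fy=4))
E
```

```text
t 7.48 grasp [644.3 199.9  97.9] psi -0.0 tilt [-0.28 -0.02] open 31.2 F [ 0.2  0.3 -4.3] q [0.12 0.54 1.4  0.   1.21 0.12]
2
[[10.0, [1.0, -0.0, 19.0], -0.0], [10.0, [0.7, -0.1, 18.9], -0.0]]
```

View pics/scene3.png

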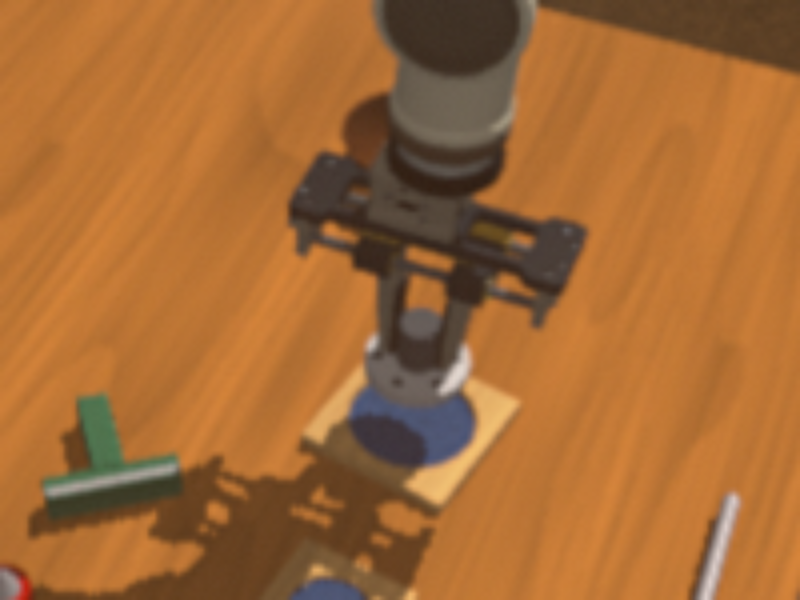

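The faceplate hangs level above the blue recess, its shadow falling on it at (390,430).

>>> jog_arm:
  deltas:
    - [10,[1,0,19],0]
    - [10,[0.5,0,19],0]
    - [10,[0,0,10],0]
    - [10,[0,0,2],0]
    - [10,[0,0,0],0]
    - [10,[0,0,0],0]
    - [10,[0,0,0],0]

```text
time: 8.17
eef_pos: [0.6485, 0.2001, 0.1216]
eef_rot: [1.0, -0.0, 0.001, -0.0]
ft_force: [-1.2, 0.0, -3.5]
opening: 0.031
```

```bash
python3 plan.py 10 646 200 42 0 20; python3 - <<'E'
from h import *
V=[]
for n in("top","scene"):
    p=manip.camera(n); cv2.imwrite(f"pics/{n}4.png",cv2.resize(p["color"][110:260,210:410] if n=="top" else p["color"][90:190,320:440],None,fx=5,fy=5))
E
```

```text
t 8.17 grasp [648.7 200.2  52.2] psi -0.0 tilt [0.15 0.02] open 31.0 F [-1.2  0.  -3.5] q [ 0.12  0.6   1.41 -0.    1.13  0.12]
1
[[10.0, [-2.7, 0.2, 10.2], -0.0]]
```

View pics/scene4.png

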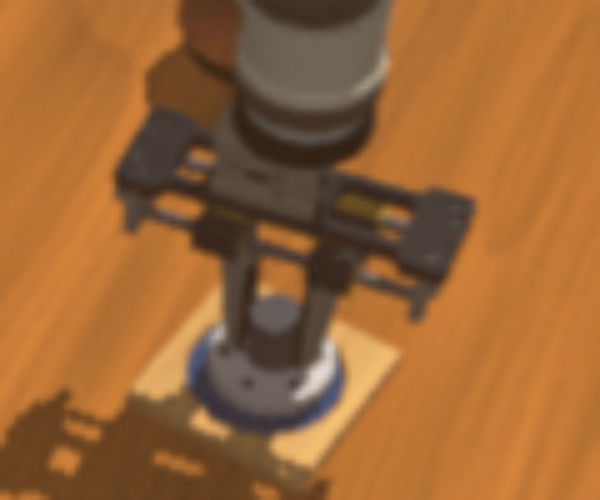

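The disc sits in the middle of the recess, with a blue rim visible all round. I'll lower slowly.

>>> jog_arm:
  deltas:
    - [10,[-1,0,3],0]
    - [10,[-1,0,3],0]
    - [10,[0,0,1.5],0]
    - [10,[0,0,0],0]
    - [10,[0,0,0],0]
    - [10,[0,0,0],0]

```text
time: 8.77
eef_pos: [0.6458, 0.1999, 0.1124]
eef_rot: [1.0, -0.0, 0.0, -0.0]
ft_force: [0.4, 0.4, -3.7]
opening: 0.0311
```

```bash
python3 plan.py 10 646 200 42 0 20; python3 plan.py
```

```text
t 8.77 grasp [645.8 199.9  43. ] psi -0.0 tilt [0. 0.] open 31.1 F [ 0.4  0.4 -3.7] q [0.12 0.6  1.42 0.   1.12 0.12]
1
[[10.0, [0.2, -0.1, 1.0], -0.0]]
t 8.77 grasp [645.8 199.9  43. ] psi -0.0 tilt [0. 0.] open 31.1 F [ 0.4  0.4 -3.7] q [0.12 0.6  1.42 0.   1.12 0.12]
```

>>> jog_arm:
  deltas:
    - [10,[0,0,0.5],0]
    - [10,[0,0,0.5],0]
    - [10,[0,0,0.5],0]
    - [10,[0,0,0],0]
    - [10,[0,0,0],0]

```text
time: 9.18
eef_pos: [0.6459, 0.1999, 0.1113]
eef_rot: [1.0, -0.0, 0.0, -0.0]
ft_force: [-0.6, 0.4, -0.3]
opening: 0.0313
```

The wrist load went from -3.7 to -0.3 N, so the faceplate is resting on the floor. I'll release and lift.

>>> jog_arm:
  deltas:
    - [100,[0,0,0],0]
    - [100,[0,0,0],0]
    - [100,[0,0,0],0]
    - [100,[0,0,0],0]
    - [100,[0,0,0],0]
    - [100,[0,0,0],0]
    - [100,[0,0,-20],0]
    - [100,[0,0,-35],0]
    - [100,[0,0,-40],0]
    - [100,[0,0,-40],0]

```text
time: 10.02
eef_pos: [0.6451, 0.1998, 0.2466]
eef_rot: [1.0, -0.0, -0.001, 0.0]
ft_force: [1.0, -0.1, -0.1]
opening: 0.0917
```

```bash
python3 plan.py 100 450.8 -261.6 90 0; 
```

```text
t 10.02 grasp [645.  199.8 177.2] psi -0.0 tilt [-0.11 -0.01] open 91.7 F [ 1.  -0.1 -0.1] q [0.12 0.46 1.34 0.   1.35 0.12]
14
[[100.0, [-14.0, 33.0, 6.0], -0.0], [100.0, [-14.0, 33.0, 6.0], -0.0], [100.0, [-14.0, 33.0, 6.0], -0.0], [100.0, [-14.0, 33.0, 6.0], -0.0], [100.0, [-14.0, 33.0, 6.0], -0.0], [100.0, [-14.0, 33.0, 6.0], -0.0], [100.0, [-14.0, 33.0, 6.0], -0.0], [100.0, [-14.0, 33.0, 6.0], -0.0], [100.0, [-14.0, 33.0, 7.0], -0.0], [100.0, [-14.0, 33.0, 6.0], -0.0]]
[[100.0, [-13.0, 33.0, 7.0], -0.0], [100.0, [-14.0, 33.0, 6.0], -0.0], [100.0, [-13.0, 33.0, 7.0], -0.0], [100.0, [-13.9, 32.6, 6.2], -0.0]]
```

>>> jog_arm:
  deltas:
    - [100,[-14,33,3],0]
    - [100,[-14,33,3],0]
    - [100,[-14,33,3],0]
    - [100,[-14,33,3],0]
    - [100,[-14,33,3],0]
    - [100,[-14,33,6],0]
    - [100,[-14,33,6],0]
    - [100,[-14,33,6],0]
    - [100,[-14,33,7],0]
    - [100,[-14,33,6],0]

```text
time: 10.85
eef_pos: [0.5046, -0.1314, 0.1998]
eef_rot: [1.0, -0.0, 0.0, 0.0]
ft_force: [-0.0, -0.6, -0.2]
opening: 0.0916
```

>>> jog_arm:
  deltas:
    - [100,[-13,33,7],0]
    - [100,[-14,33,10],0]
    - [100,[-13,33,12],0]
    - [100,[-14,32.6,12],0]
    - [100,[0,0,0],0]
    - [100,[0,0,0],0]

```text
time: 11.35
eef_pos: [0.4506, -0.2626, 0.1584]
eef_rot: [1.0, -0.002, -0.0, -0.001]
ft_force: [0.7, 0.8, 0.5]
opening: 0.0919
```

```bash
python3 plan.py 100 450.8 -261.6 24 0 20; python3 - <<'E'
from h import *
P={n:manip.camera(n) for n in("top","scene")}
v=[]
for n in P:
    m=manip.masks_of(P[n],"faceplate")
    for d in m: 
        X,_=bydepth(P[n],d["pixels"]); print(n,round(float(d["score"]),2),np.round(np.median(X,0)*1e3),np.round(np.percentile(X[:,2],[2,30,50,98])*1e3,1))
    for d in m:
        X,_=bydepth(P[n],d["pixels"])
        if np.hypot(*(np.median(X,0)[:2]-[.646,.2]))<.05: v.append((P[n],d["pixels"])); print(fit(v[-1:],PARTS["faceplate"],(646,200),z=.006,yaw=False));break
print(fit(v,PARTS["faceplate"],(646,200),z=.006,yaw=False))
cv2.imwrite("pics/t5.png",cv2.resize(P["top"]["color"][150:250,220:420],None,fx=4,fy=4)); cv2.imwrite("pics/s5.png",cv2.resize(P["scene"]["color"][130:290,220:420],None,fx=4,fy=4,interpolation=cv2.INTER_CUBIC)[:600])
E
```

```text
t 11.35 grasp [ 450.6 -262.5   89. ] psi -0.2 tilt [-0.04  0.06] open 91.9 F [0.7 0.8 0.5] q [-0.76  0.19  1.87  0.    1.09 -0.76]
4
[[100.0, [0.0, -0.0, 16.0], -0.0], [100.0, [0.0, -0.0, 16.0], -0.0], [100.0, [0.0, -0.0, 17.0], -0.0], [100.0, [0.2, -0.9, 16.0], -0.2]]
top 0.58 [642. 197.  19.] [11.9 17.2 19.  56.9]
(array([645.3, 200.3]), np.float64(0.965))
scene 0.75 [650. 187.  19.] [ 9.2 17.3 18.9 56.5]
scene 0.66 [ 529. -441.   44.] [13.7 42.5 44.2 47.8]
(array([645.5, 199.5]), np.float64(0.943))
(array([645.3, 200.2]), np.float64(0.954))
```

View pics/s5.png

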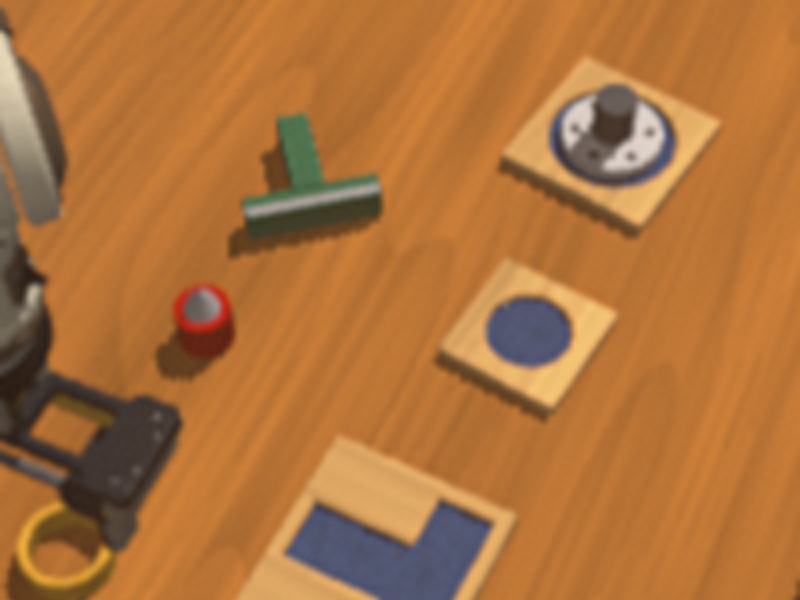

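The faceplate is flat and centred in its tray at (613,135), fitted at (645.5, 200). Next is the collar.

>>> jog_arm:
  deltas:
    - [100,[0,0,16],0]
    - [100,[0,0,16],0]
    - [100,[0,-0.5,17],0]
    - [100,[0.1,0,12],0]
    - [100,[0,0,5],0]
    - [100,[0,0,0],0]
    - [100,[0,0,0],0]
    - [100,[0,0,0],0]

```text
time: 12.22
eef_pos: [0.4523, -0.2614, 0.0939]
eef_rot: [1.0, -0.0, 0.001, 0.001]
ft_force: [0.2, 0.9, 0.8]
opening: 0.092
```

```bash
python3 plan.py 100 450.8 -261.6 23 0 20; python3 - <<'E'
from h import *
P={n:manip.camera(n) for n in("top","scene")}
cv2.imwrite("pics/s6.png",cv2.resize(P["scene"]["color"][200:320,170:330],None,fx=5,fy=5,interpolation=cv2.INTER_CUBIC))
E
```

```text
t 12.22 grasp [ 452.4 -261.5   24.5] psi -0.0 tilt [ 0.08 -0.07] open 92.0 F [0.2 0.9 0.8] q [-0.76  0.3   1.89 -0.    0.95 -0.76]
1
[[100.0, [-1.6, 0.1, 1.5], -0.0]]
```

View pics/s6.png

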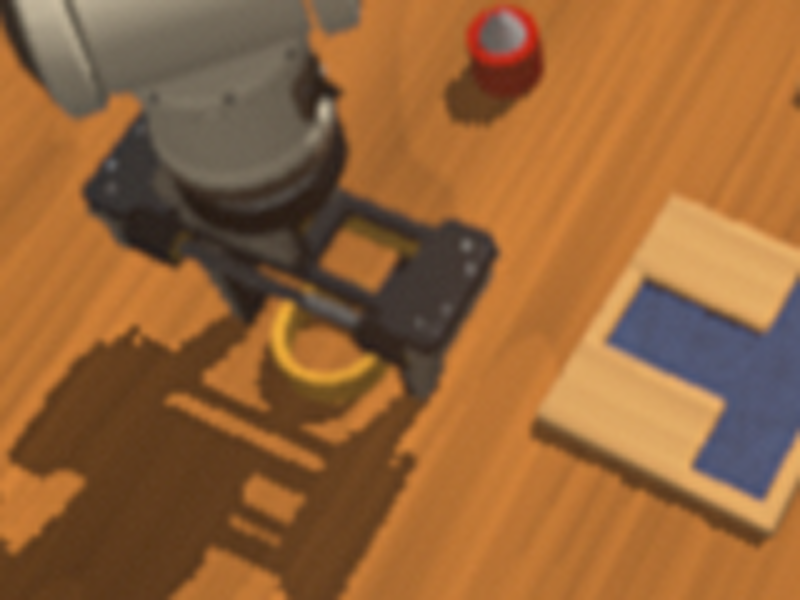

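The brass ring at (330,345) lies between the two open fingers.

>>> jog_arm:
  deltas:
    - [45,[0,0,0.5],0]
    - [45,[0,0,0],0]
    - [45,[0,0,0],0]
    - [45,[0,0,0],0]
    - [45,[0,0,0],0]
    - [45,[0,0,0],0]
    - [45,[0,0,0],0]
    - [45,[0,0,0],0]
    - [45,[0,0,0],0]
    - [45,[0,0,0],0]
  force: 25

```text
time: 13.15
eef_pos: [0.4516, -0.2611, 0.0924]
eef_rot: [1.0, -0.0, 0.0, 0.0]
ft_force: [0.3, 0.4, 0.7]
opening: 0.0584
```

```bash
python3 plan.py
```

```text
t 13.15 grasp [ 451.6 -261.1   23. ] psi -0.0 tilt [ 0.01 -0.  ] open 58.4 F [0.3 0.4 0.7] q [-0.76  0.3   1.89  0.    0.95 -0.76]
```

>>> jog_arm:
  deltas:
    - [40,[0,0,-5],0]
    - [40,[0,0,-15],0]
    - [40,[0,0,-30],0]
    - [40,[0,0,-30],0]
    - [40,[0,0,-15],0]
    - [40,[0,0,-5],0]
    - [40,[0,0,0],0]
    - [40,[0,0,0],0]

```text
time: 13.82
eef_pos: [0.451, -0.2605, 0.1913]
eef_rot: [1.0, -0.0, -0.001, -0.001]
ft_force: [0.1, -0.0, -3.0]
opening: 0.0583
```

```bash
python3 plan.py 40 645.6 200.2 123 0;  python3 - <<'E'
from h import *
P={n:manip.camera(n) for n in("top","scene")}
cv2.imwrite("pics/s7.png",cv2.resize(P["scene"]["color"][200:320,170:330],None,fx=5,fy=5,interpolation=cv2.INTER_CUBIC))
E
```

```text
t 13.82 grasp [ 450.9 -260.4  121.9] psi -0.0 tilt [-0.08  0.07] open 58.3 F [ 0.1 -0.  -3. ] q [-0.76  0.14  1.85  0.    1.15 -0.76]
14
[[40.0, [14.0, -33.0, -0.0], -0.0], [40.0, [14.0, -33.0, -0.0], -0.0], [40.0, [14.0, -33.0, -0.0], -0.0], [40.0, [14.0, -33.0, -0.0], -0.0], [40.0, [14.0, -33.0, -0.0], -0.0], [40.0, [14.0, -33.0, -0.0], -0.0], [40.0, [14.0, -33.0, -0.0], -0.0], [40.0, [14.0, -33.0, -0.0], -0.0], [40.0, [14.0, -33.0, -0.0], -0.0], [40.0, [14.0, -33.0, -0.0], -0.0]]
[[40.0, [14.0, -33.0, -0.0], -0.0], [40.0, [13.0, -33.0, -0.0], -0.0], [40.0, [14.0, -32.0, -1.0], -0.0], [40.0, [13.4, -32.7, -0.1], -0.0]]
```

View pics/s7.png

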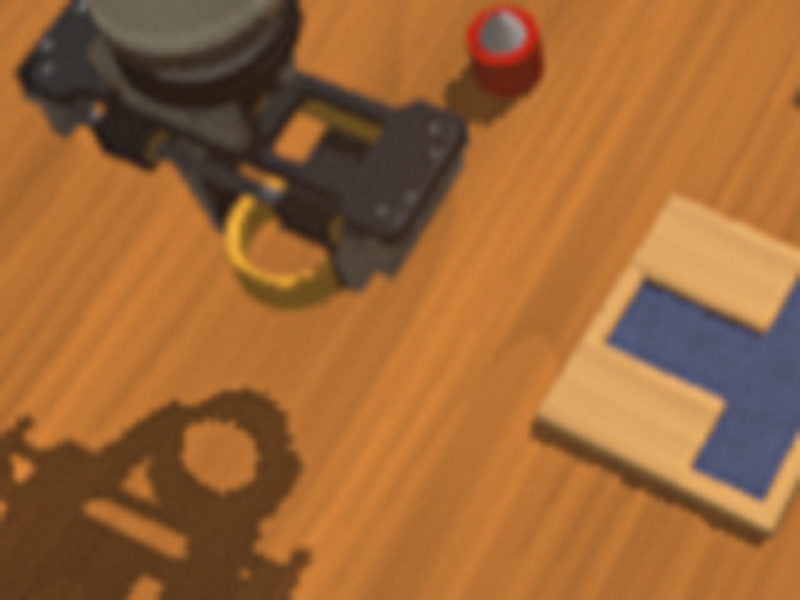

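The collar is held and lifted at (285,250), and it looks level. I'll carry it over the hub.

>>> jog_arm:
  deltas:
    - [40,[14,-33,0],0]
    - [40,[14,-33,0],0]
    - [40,[14,-33,0],0]
    - [40,[14,-33,0],0]
    - [40,[14,-33,0],0]
    - [40,[14,-33,0],0]
    - [40,[14,-33,0],0]
    - [40,[14,-33,0],0]
    - [40,[14,-33,0],0]
    - [40,[14,-33,0],0]

```text
time: 14.75
eef_pos: [0.5913, 0.0708, 0.1905]
eef_rot: [1.0, -0.0, -0.002, -0.0]
ft_force: [-0.3, 0.4, -1.7]
opening: 0.0582
```

>>> jog_arm:
  deltas:
    - [40,[14,-33,0],0]
    - [40,[13,-33,0],0]
    - [40,[14,-32,0],0]
    - [40,[13.4,-32.7,0],0]
    - [40,[0,0,0],0]
    - [40,[0,0,0],0]
    - [40,[0,0,0],0]
    - [40,[0,0,0],0]
    - [40,[0,0,0],0]

```text
time: 15.5
eef_pos: [0.6459, 0.1982, 0.1919]
eef_rot: [1.0, -0.001, -0.001, 0.0]
ft_force: [-0.7, -0.1, -1.6]
opening: 0.0581
```

```bash
python3 plan.py 40 645.6 200.2 83 0;  python3 - <<'E'
from h import *
P={n:manip.camera(n) for n in("top","scene")}
s=manip.get_state(); print(s["eef_pos"])
v=[]
for n in P:
    for d in manip.masks_of(P[n],"collar"):
        X,_=bydepth(P[n],d["pixels"]); 
        if len(X)>20: print(n,round(float(d["score"]),2),np.round(np.median(X,0)*1e3),np.round(np.percentile(X,[2,98],axis=0)*1e3),len(X))
cv2.imwrite("pics/s8.png",cv2.resize(P["scene"]["color"][80:200,310:470],None,fx=5,fy=5,interpolation=cv2.INTER_CUBIC))
E
```

```text
t 15.5 grasp [645.8 198.2 122.5] psi -0.1 tilt [-0.06 -0.02] open 58.1 F [-0.7 -0.1 -1.6] q [ 0.12  0.51  1.38 -0.    1.25  0.12]
2
[[40.0, [-0.0, -1.0, 20.0], -0.0], [40.0, [-0.3, -1.0, 19.5], -0.1]]
[0.6461716  0.19845842 0.19242053]
top 0.5 [643. 173. 120.] [[623. 167.  15.]
 [668. 191. 124.]] 58
scene 0.87 [644. 197. 116.] [[611. 165.  -1.]
 [673. 316. 126.]] 303
```

View pics/s8.png

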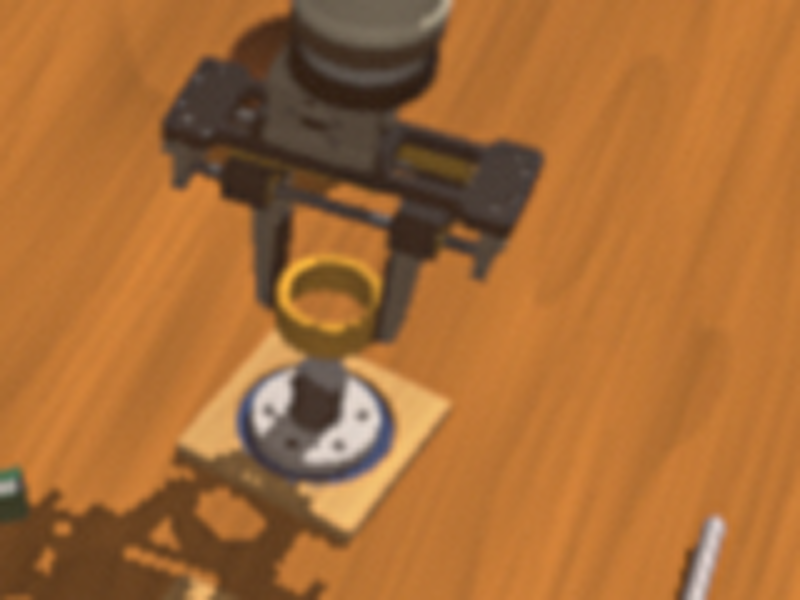

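The ring hangs above the hub at (325,305), leaning slightly toward -y (its front edge is at y≈166, so its centre is near 197). I'll shift +3 mm in y while lowering.

>>> jog_arm:
  deltas:
    - [40,[0,-2,15],0]
    - [40,[0,-2,15],0]
    - [40,[0,0,6],0]
    - [40,[0,0,2],0]
    - [40,[0,0,0],0]
    - [40,[0,0,0],0]
    - [40,[0,0,0],0]

```text
time: 16.28
eef_pos: [0.6467, 0.2036, 0.1551]
eef_rot: [1.0, -0.0, 0.001, -0.0]
ft_force: [0.9, 0.2, -1.1]
opening: 0.0581
```

```bash
python3 plan.py 40 645.6 200.2 41 0;  python3 - <<'E'
from h import *
P={n:manip.camera(n) for n in("top","scene")}
for n in P:
    p=P[n]; h=cv2.cvtColor(p["color"],cv2.COLOR_BGR2HSV); 
    for d in manip.masks_of(p,"collar"):
        X,uv=bydepth(p,d["pixels"]); k=(X[:,2]>.06)&(X[:,2]<.1)&(abs(X[:,1]-.2)<.06); X=X[k]
        if len(X)>10: 
            f=lambda c: np.minimum(np.abs(np.hypot(X[:,0]-c[0],X[:,1]-c[1])-c0),0.01).sum()
            for c0 in(.03,.027): print(n,round(float(d["score"]),2),len(X),np.round(np.percentile(X,[2,50,98],axis=0)*1e3).tolist(),minimize(f,[.646,.2],method="Nelder-Mead").x.round(4))
cv2.imwrite("pics/s9.png",cv2.resize(P["scene"]["color"][80:200,310:470],None,fx=5,fy=5,interpolation=cv2.INTER_CUBIC))
cv2.imwrite("pics/t9.png",cv2.resize(P["top"]["color"][130:230,200:310],None,fx=5,fy=5,interpolation=cv2.INTER_CUBIC))
E
```

```text
t 16.28 grasp [646.8 203.6  85.7] psi -0.0 tilt [0.07 0.01] open 58.1 F [ 0.9  0.2 -1.1] q [ 0.13  0.55  1.4  -0.    1.19  0.13]
2
[[40.0, [-1.0, 2.0, 22.0], -0.0], [40.0, [-0.2, 1.4, 22.7], -0.0]]
top 0.4 26 [[627.0, 172.0, 73.0], [642.0, 176.0, 85.0], [656.0, 180.0, 89.0]] [0.6432 0.2045]
top 0.4 26 [[627.0, 172.0, 73.0], [642.0, 176.0, 85.0], [656.0, 180.0, 89.0]] [0.6431 0.2015]
scene 0.58 260 [[621.0, 170.0, 65.0], [646.0, 194.0, 80.0], [674.0, 228.0, 89.0]] [0.6478 0.1992]
scene 0.58 260 [[621.0, 170.0, 65.0], [646.0, 194.0, 80.0], [674.0, 228.0, 89.0]] [0.6477 0.1983]
```

View pics/s9.png

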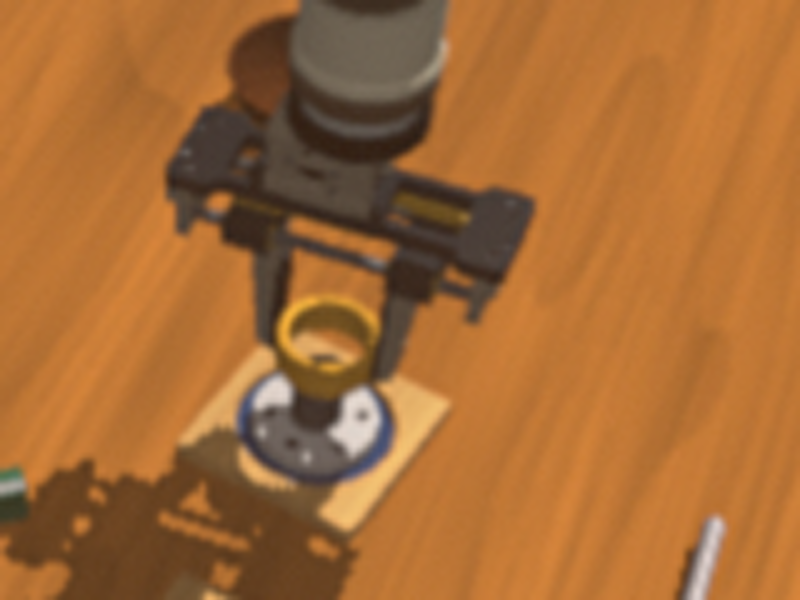

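View pics/t9.png

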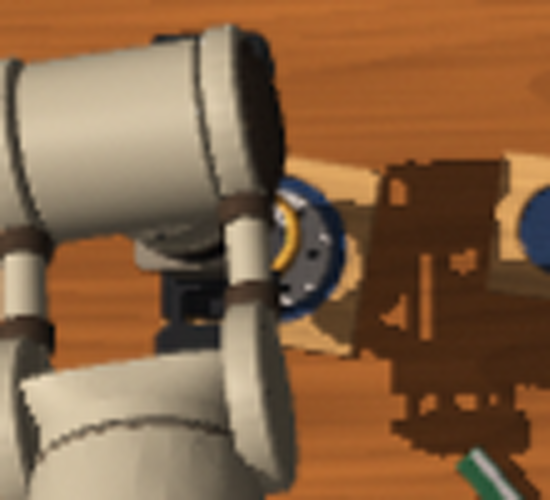

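The collar centre is near (646, 200), over the hub, and the hub tip shows inside the ring at (325,355). I'll lower.

>>> jog_arm:
  deltas:
    - [40,[0,0,8],0]
    - [40,[-0.5,0,8],0]
    - [40,[0,0,8],0]
    - [40,[0,0,8],0]
    - [40,[0,0,5],0]
    - [40,[0,0,2],0]
    - [40,[0,0,0],0]
    - [40,[0,0,0],0]
    - [40,[0,0,0],0]

```text
time: 17.23
eef_pos: [0.6462, 0.2036, 0.116]
eef_rot: [1.0, -0.0, 0.001, -0.0]
ft_force: [-0.0, -0.1, -1.0]
opening: 0.058
```

```bash
python3 plan.py 40 645.6 203 41 0;  python3 - <<'E'
from h import *
P={n:manip.camera(n) for n in("scene",)}
cv2.imwrite("pics/s10.png",cv2.resize(P["scene"]["color"][80:200,310:470],None,fx=5,fy=5,interpolation=cv2.INTER_CUBIC))
E
```

```text
t 17.23 grasp [646.2 203.6  46.6] psi -0.0 tilt [0.06 0.01] open 58.0 F [-0.  -0.1 -1. ] q [0.13 0.6  1.41 0.   1.13 0.13]
1
[[40.0, [-0.6, 0.6, 5.6], -0.0]]
```

View pics/s10.png

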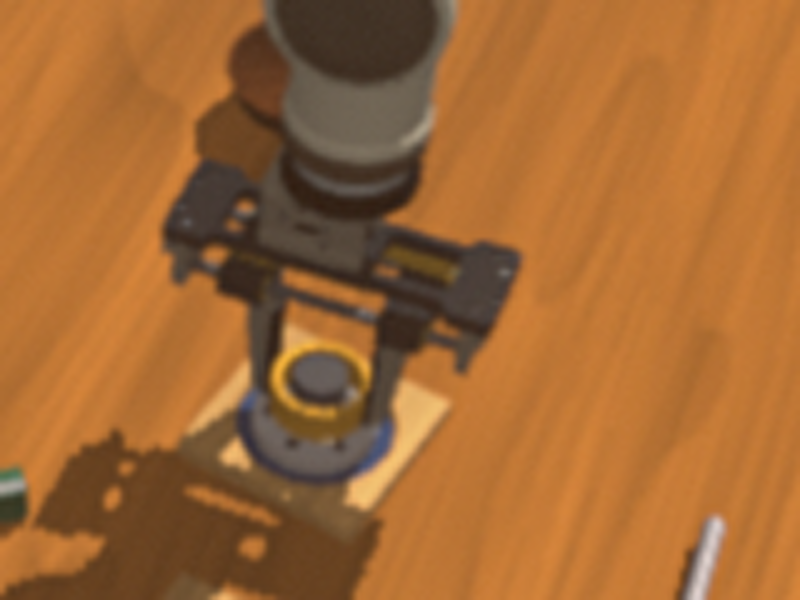

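The ring now surrounds the hub at (320,375). I'll lower the last few mm.

>>> jog_arm:
  deltas:
    - [40,[0,0,2],0]
    - [40,[0,0,1],0]
    - [40,[0,0,1],0]
    - [40,[0,0,0],0]
    - [40,[0,0,0],0]
    - [40,[0,0,0],0]

```text
time: 17.78
eef_pos: [0.6458, 0.2036, 0.1114]
eef_rot: [1.0, -0.0, -0.0, -0.0]
ft_force: [-0.2, -0.0, -2.4]
opening: 0.0582
```

```bash
python3 plan.py
```

```text
t 17.78 grasp [645.8 203.6  42. ] psi -0.0 tilt [-0.  0.] open 58.2 F [-0.2 -0.  -2.4] q [0.13 0.61 1.41 0.   1.12 0.13]
```

>>> jog_arm:
  deltas:
    - [40,[0,0,0.5],0]
    - [40,[0,0,0.5],0]
    - [40,[0,0,0],0]
    - [40,[0,0,0],0]
    - [40,[0,0,0],0]

```text
time: 18.2
eef_pos: [0.6459, 0.2035, 0.1105]
eef_rot: [1.0, -0.0, 0.0, -0.0]
ft_force: [1.1, -0.4, -1.3]
opening: 0.0584
```

```bash
python3 plan.py
```

```text
t 18.2 grasp [645.9 203.5  41.1] psi -0.0 tilt [0.01 0.  ] open 58.4 F [ 1.1 -0.4 -1.3] q [0.13 0.61 1.41 0.   1.12 0.13]
```

>>> jog_arm:
  deltas:
    - [40,[0,0,0.6],0]
    - [40,[0,0,0],0]
    - [40,[0,0,0],0]
    - [40,[0,0,0],0]

```text
time: 18.53
eef_pos: [0.6459, 0.2036, 0.1105]
eef_rot: [1.0, -0.0, 0.0, 0.0]
ft_force: [-3.5, -0.5, 6.1]
opening: 0.058
```

```bash
python3 plan.py
```

```text
t 18.53 grasp [645.9 203.6  41.1] psi -0.0 tilt [ 0.01 -0.  ] open 58.0 F [-3.5 -0.5  6.1] q [ 0.13  0.61  1.41 -0.    1.12  0.13]
```

A 6 N contact shows it is on the disc. I'll release.

>>> jog_arm:
  deltas:
    - [100,[0,0,-0.5],0]
    - [100,[0,0,0],0]
    - [100,[0,0,0],0]
    - [100,[0,0,0],0]
    - [100,[0,0,0],0]
    - [100,[0,0,0],0]
    - [100,[0,0,-20],0]
    - [100,[0,0,-35],0]
    - [100,[0,0,-40],0]
    - [100,[0,0,-20],0]

```text
time: 19.37
eef_pos: [0.6474, 0.2038, 0.2306]
eef_rot: [1.0, -0.0, 0.003, -0.0]
ft_force: [1.2, 0.3, 1.7]
opening: 0.0919
```

```bash
python3 plan.py 100 450.8 72 90 37.5
```

```text
t 19.37 grasp [647.8 203.9 161.2] psi -0.0 tilt [0.37 0.05] open 91.9 F [1.2 0.3 1.7] q [0.13 0.47 1.35 0.   1.31 0.13]
7
[[100.0, [-28.0, 19.0, 10.0], -5.0], [100.0, [-30.0, 16.0, 10.0], -5.0], [100.0, [-31.0, 14.0, 10.0], -6.0], [100.0, [-32.0, 10.0, 10.0], -5.0], [100.0, [-33.0, 8.0, 10.0], -6.0], [100.0, [-34.0, 4.0, 11.0], -5.0], [100.0, [-33.5, 0.9, 10.2], -5.5]]
```

>>> jog_arm:
  deltas:
    - [100,[-28,19,4],-5]
    - [100,[-30,16,8],-5]
    - [100,[-31,14,10],-6]
    - [100,[-32,10,10],-5]
    - [100,[-33,8,13],-6]
    - [100,[-34,4,13],-5]
    - [100,[-33.5,0.9,13],-5.5]
    - [100,[0,0,0],0]
    - [100,[0,0,0],0]

```text
time: 20.12
eef_pos: [0.4466, 0.0713, 0.153]
eef_rot: [0.947, 0.32, -0.001, -0.001]
ft_force: [0.6, 0.4, -0.4]
opening: 0.092
```

```bash
python3 plan.py 100 450.8 72 28 37.5 20; python3 - <<'E'
from h import *
P={n:manip.camera(n) for n in("top","scene")}
for n in P:
    for d in manip.masks_of(P[n],"collar"):
        X,uv=bydepth(P[n],d["pixels"]); 
        if len(X)>10: 
            print(n,round(float(d["score"]),2),len(X),np.round(np.percentile(X,[2,50,98],axis=0)*1e3).tolist())
            if np.hypot(*(np.median(X,0)[:2]-[.646,.2]))<.05: print(fit([(P[n],fillm(d["pixels"]))],PARTS["collar"],(646,200),z=.018,yaw=False))
cv2.imwrite("pics/s11.png",cv2.resize(P["scene"]["color"][80:200,260:420],None,fx=5,fy=5,interpolation=cv2.INTER_CUBIC))
cv2.imwrite("pics/t11.png",cv2.resize(P["top"]["color"][130:280,200:350],None,fx=4,fy=4,interpolation=cv2.INTER_CUBIC))
E
```

```text
t 20.12 grasp [446.4  71.3  83.6] psi 37.4 tilt [-0.17  0.02] open 92.0 F [ 0.6  0.4 -0.4] q [-0.11  0.02  2.06  0.    1.06 -0.76]
3
[[100.0, [1.0, 1.0, 19.0], -0.0], [100.0, [1.0, 1.0, 18.0], -0.0], [100.0, [1.9, 0.1, 18.6], -0.1]]
top 0.45 115 [[615.0, 174.0, 12.0], [644.0, 212.0, 39.0], [672.0, 234.0, 45.0]]
(array([645.2, 204.2]), np.float64(0.355))
scene 0.62 255 [[614.0, 170.0, 15.0], [652.0, 184.0, 33.0], [676.0, 222.0, 52.0]]
(array([646. , 197.6]), np.float64(0.668))
scene 0.58 239 [[616.0, 162.0, 8.0], [650.0, 184.0, 19.0], [683.0, 209.0, 56.0]]
(array([650.6, 183.5]), np.float64(0.473))
```

View pics/s11.png

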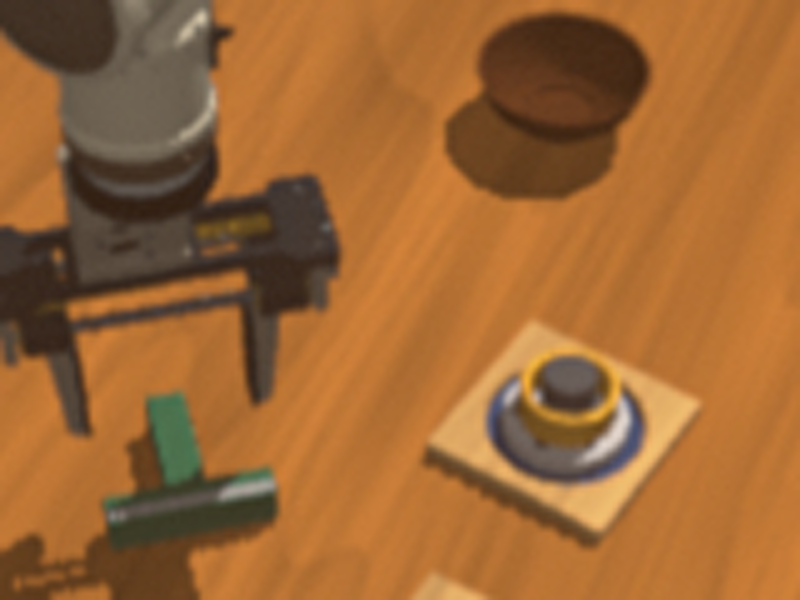

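View pics/t11.png

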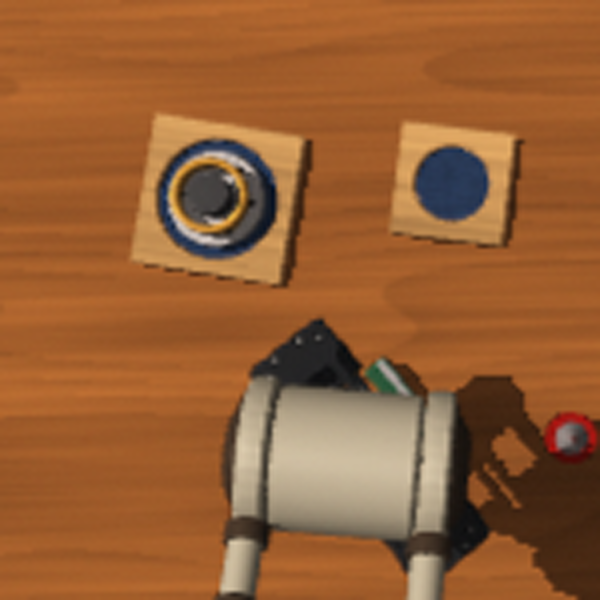

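The collar lies flat on the disc around the hub, at (570,395) in the scene crop and (210,195) in the top crop. Now the tool rest.

>>> jog_arm:
  deltas:
    - [100,[2,1,10],0]
    - [100,[2,1,15],0]
    - [100,[0,0,15],0]
    - [100,[0,0,10],0]
    - [100,[0,0,4],0]
    - [100,[0,0,0],0]
    - [100,[0,0,0],0]
    - [100,[0,0,0],0]
  force: 40

```text
time: 20.98
eef_pos: [0.4538, 0.0725, 0.101]
eef_rot: [0.947, 0.321, 0.001, 0.0]
ft_force: [-0.2, 0.3, -0.5]
opening: 0.0916
```

```bash
python3 plan.py 100 450.8 72 28 37.5 20; python3 - <<'E'
from h import *
P={n:manip.camera(n) for n in("scene",)}
cv2.imwrite("pics/s12.png",cv2.resize(P["scene"]["color"][100:220,220:380],None,fx=5,fy=5,interpolation=cv2.INTER_CUBIC))
E
```

```text
t 20.98 grasp [453.9  72.5  31.6] psi 37.5 tilt [ 0.08 -0.01] open 91.6 F [-0.2  0.3 -0.5] q [-0.11  0.14  2.07 -0.    0.94 -0.76]
1
[[100.0, [-2.8, -1.5, 3.6], -0.0]]
```

View pics/s12.png

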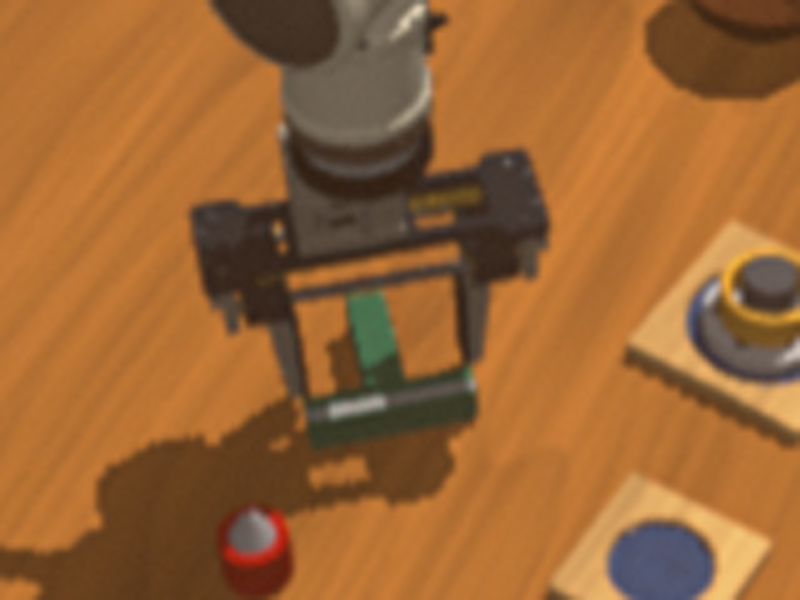

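The fingers stand either side of the post at (375,340) in the crop, behind the crossbar. I'll make a small correction and close.

>>> jog_arm:
  deltas:
    - [100,[-2,-1.5,2],0]
    - [100,[0,0,0],0]
    - [100,[0,0,0],0]
    - [100,[0,0,0],0]

```text
time: 21.37
eef_pos: [0.4506, 0.0725, 0.0984]
eef_rot: [0.947, 0.321, 0.0, 0.0]
ft_force: [-0.2, -0.0, -0.1]
opening: 0.0921
```

```bash
python3 plan.py 100 450.8 72 28 37.5 20
```

```text
t 21.37 grasp [450.7  72.5  29. ] psi 37.5 tilt [ 0.02 -0.  ] open 92.1 F [-0.2 -0.  -0.1] q [-0.11  0.14  2.07  0.    0.93 -0.76]
1
[[100.0, [-0.2, 0.5, 1.0], -0.0]]
```

>>> jog_arm:
  deltas:
    - [0,[0,0,0.7],0]
    - [0,[0,0,0],0]
    - [0,[0,0,0],0]
    - [0,[0,0,0],0]
    - [0,[0,0,0],0]
    - [0,[0,0,0],0]
    - [0,[0,0,0],0]
    - [0,[0,0,0],0]
    - [0,[0,0,0],0]
    - [0,[0,0,0],0]
  force: 40

```text
time: 22.2
eef_pos: [0.4506, 0.0725, 0.0976]
eef_rot: [0.947, 0.321, -0.0, -0.0]
ft_force: [-0.4, 0.0, 0.3]
opening: 0.0273
```

>>> jog_arm:
  deltas:
    - [0,[0,0,0],0]
    - [0,[0,0,0],0]
    - [0,[0,0,0],0]
    - [0,[0,0,-4],0]
    - [0,[0,0,-12],0]
    - [0,[0,0,-25],0]
    - [0,[0,0,-25],0]
    - [0,[0,0,-14],0]
    - [0,[0,0,0],0]
    - [0,[0,0,0],0]

```text
time: 23.03
eef_pos: [0.4506, 0.0725, 0.1776]
eef_rot: [0.947, 0.321, 0.0, 0.0]
ft_force: [0.0, 0.7, -2.9]
opening: 0.0236
```

```bash
python3 plan.py 0 635.5 -190.3 108 87.5; python3 - <<'E'
from h import *
P={n:manip.camera(n) for n in("scene",)}
cv2.imwrite("pics/s13.png",cv2.resize(P["scene"]["color"][100:220,220:380],None,fx=5,fy=5,interpolation=cv2.INTER_CUBIC))
E
```

```text
t 23.03 grasp [450.6  72.5 108.2] psi 37.5 tilt [ 0.03 -0.01] open 23.6 F [ 0.   0.7 -2.9] q [-0.11 -0.01  2.04 -0.    1.11 -0.76]
9
[[0.0, [-1.0, 36.0, 0.0], -6.0], [0.0, [-5.0, 35.0, 0.0], -6.0], [0.0, [-9.0, 35.0, 0.0], -5.0], [0.0, [-12.0, 34.0, 0.0], -6.0], [0.0, [-15.0, 32.0, 0.0], -5.0], [0.0, [-18.0, 31.0, 0.0], -6.0], [0.0, [-21.0, 28.0, 0.0], -5.0], [0.0, [-24.0, 27.0, 0.0], -6.0], [0.0, [-26.2, 23.9, 0.2], -5.0]]
```

View pics/s13.png

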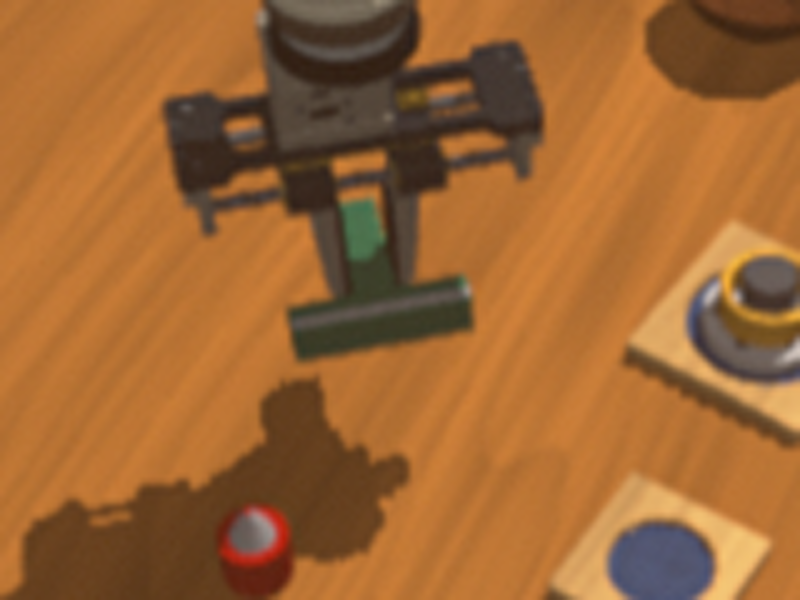

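The tool rest is lifted and held by the post, crossbar at (380,315) in the crop. I'll carry it over and turn it 50°.

>>> jog_arm:
  deltas:
    - [0,[-1,36,0],-6]
    - [0,[-5,35,0],-6]
    - [0,[-9,35,0],-5]
    - [0,[-12,34,0],-6]
    - [0,[-15,32,0],-5]
    - [0,[-18,31,0],-6]
    - [0,[-21,28,0],-5]
    - [0,[-24,27,0],-6]
    - [0,[-26.2,24,0],-5]
    - [0,[0,0,0],0]

```text
time: 23.92
eef_pos: [0.6368, -0.1956, 0.1745]
eef_rot: [0.723, 0.691, -0.001, 0.0]
ft_force: [-0.7, 0.2, -2.7]
opening: 0.0236
```

>>> jog_arm:
  deltas:
    - [0,[0,0,10],0]
    - [0,[0,0,15],0]
    - [0,[0,0,10],0]
    - [0,[0,0,0],0]
    - [0,[0,0,0],0]
    - [0,[0,0,0],0]

```text
time: 24.42
eef_pos: [0.6355, -0.1897, 0.1427]
eef_rot: [0.722, 0.691, -0.0, -0.0]
ft_force: [0.3, -0.2, -2.5]
opening: 0.0233
```

```bash
python3 plan.py 0 635.5 -190.3 45 87.5;  python3 - <<'E'
from h import *
P={n:manip.camera(n) for n in("top","scene",)}
cv2.imwrite("pics/s14.png",cv2.resize(P["scene"]["color"][180:310,230:390],None,fx=4.5,fy=4.5,interpolation=cv2.INTER_CUBIC))
cv2.imwrite("pics/t14.png",cv2.resize(P["top"]["color"][130:230,320:430],None,fx=5,fy=5,interpolation=cv2.INTER_CUBIC))
v=[]
s=manip.get_state(); zz=s["eef_pos"][2]-.0694-.0283; print(zz)
for n in P:
    for d in manip.masks_of(P[n],"toolrest")[:2]:
        X,uv=bydepth(P[n],d["pixels"]); print(n,round(float(d["score"]),2),len(X))
        v.append((P[n],fillm(d["pixels"]))); print(fit(v[-1:],PARTS["toolrest"],(635,-190,-.04),z=zz))
E
```

```text
t 24.42 grasp [ 635.5 -189.7   73.3] psi 87.5 tilt [-0.01  0.01] open 23.3 F [ 0.3 -0.2 -2.5] q [-0.47  0.54  1.45  0.    1.16 -2.  ]
1
[[0.0, [-0.6, -0.0, 28.3], -0.0]]
0.04593080694159999
top 0.64 97
(array([ 630.4, -185.5,    5.4]), np.float64(0.201))
top 0.4 399
(array([ 635. , -190. ,   -2.3]), np.float64(0.0))
scene 0.67 473
(array([ 636.2, -189.9,   -2.3]), np.float64(0.546))
scene 0.63 868
(array([ 635. , -190. ,   -2.3]), np.float64(0.0))
```

View pics/s14.png

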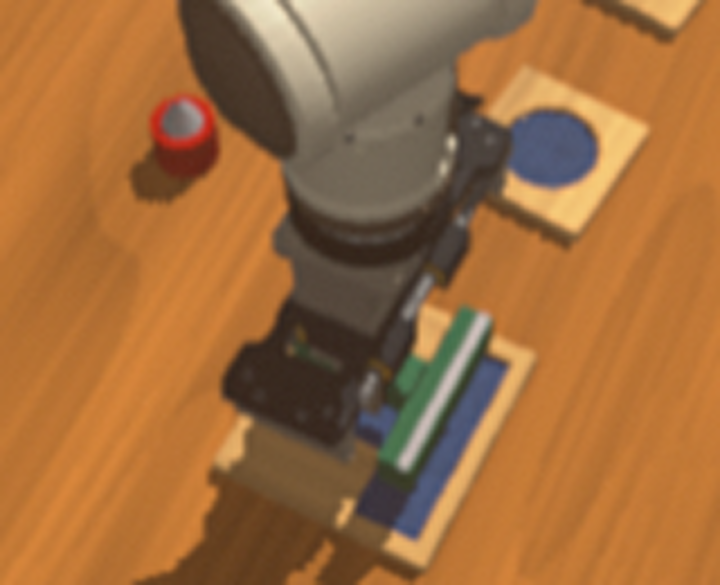

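View pics/t14.png

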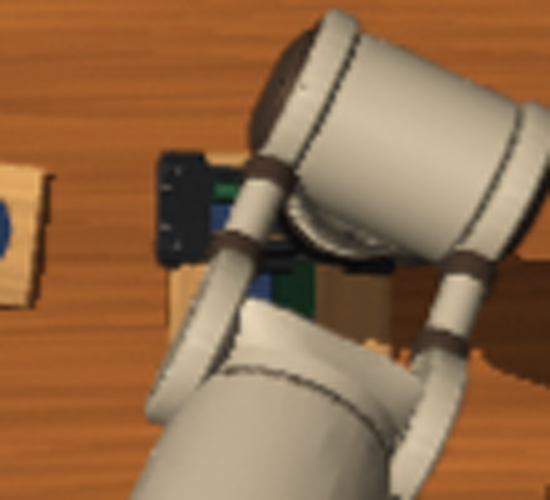

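The rest is parallel to its recess with the crossbar toward the crossbar slot, at (440,390) in the crop. The offset from the recess fits the height parallax. I'll lower.

>>> jog_arm:
  deltas:
    - [0,[0,0,10],0]
    - [0,[-0.5,0,10],0]
    - [0,[0,0,7],0]
    - [0,[0,0,2],0]
    - [0,[0,0,0],0]
    - [0,[0,0,0],0]
    - [0,[0,0,0],0]

```text
time: 25.2
eef_pos: [0.636, -0.1909, 0.114]
eef_rot: [0.723, 0.691, 0.0, 0.0]
ft_force: [0.2, -0.5, -3.4]
opening: 0.0236
```

```bash
python3 plan.py 0 635.5 -190.3 34.3 87.5;  python3 - <<'E'
from h import *
P={n:manip.camera(n) for n in("scene",)}
cv2.imwrite("pics/s15.png",cv2.resize(P["scene"]["color"][210:320,260:370],None,fx=5,fy=5,interpolation=cv2.INTER_CUBIC))
E
```

```text
t 25.2 grasp [ 636.  -191.    44.6] psi 87.5 tilt [ 0.04 -0.02] open 23.6 F [ 0.2 -0.5 -3.4] q [-0.47  0.57  1.46 -0.    1.11 -2.  ]
1
[[0.0, [0.6, -0.5, 10.3], -0.0]]
```

View pics/s15.png

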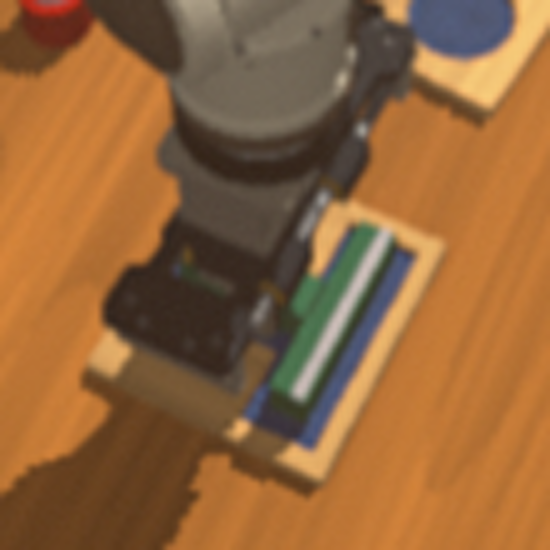

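The crossbar hovers inside its slot, blue visible on the far side and both ends. I'll lower the rest of the way.

>>> jog_arm:
  deltas:
    - [0,[0,0,4],0]
    - [0,[0,0,3],0]
    - [0,[0,0,1.5],0]
    - [0,[0,0,0.7],0]
    - [0,[0,0,0],0]
    - [0,[0,0,0],0]
    - [0,[0,0,0],0]

```text
time: 25.83
eef_pos: [0.6357, -0.1908, 0.1045]
eef_rot: [0.723, 0.691, 0.0, 0.0]
ft_force: [-0.2, 0.2, -3.4]
opening: 0.0237
```

```bash
python3 plan.py
```

```text
t 25.83 grasp [ 635.8 -190.8   35.1] psi 87.5 tilt [ 0.01 -0.01] open 23.7 F [-0.2  0.2 -3.4] q [-0.47  0.59  1.46 -0.    1.09 -2.  ]
```

>>> jog_arm:
  deltas:
    - [0,[0,0,0.6],0]
    - [0,[0,0,0.5],0]
    - [0,[0,0,0],0]
    - [0,[0,0,0],0]

```text
time: 26.17
eef_pos: [0.6358, -0.1909, 0.1037]
eef_rot: [0.723, 0.691, 0.0, 0.0]
ft_force: [-0.7, -0.1, -1.3]
opening: 0.0236
```

```bash
python3 plan.py
```

```text
t 26.17 grasp [ 635.8 -190.9   34.3] psi 87.5 tilt [ 0.02 -0.01] open 23.6 F [-0.7 -0.1 -1.3] q [-0.47  0.59  1.46 -0.    1.09 -2.  ]
```

>>> jog_arm:
  deltas:
    - [0,[0,0,0.4],0]
    - [0,[0,0,0],0]
    - [0,[0,0,0],0]

```text
time: 26.42
eef_pos: [0.6358, -0.1909, 0.1037]
eef_rot: [0.723, 0.691, 0.0, 0.0]
ft_force: [-2.8, 1.3, 5.5]
opening: 0.0236
```

Contact shows it is seated. I'll release and lift.

>>> jog_arm:
  deltas:
    - [100,[0,0,-0.4],0]
    - [100,[0,0,0],0]
    - [100,[0,0,0],0]
    - [100,[0,0,0],0]
    - [100,[0,0,0],0]
    - [100,[0,0,0],0]
    - [100,[0,0,-20],0]
    - [100,[0,0,-30],0]
    - [100,[0,0,-40],0]
    - [100,[0,0,-10],0]

```text
time: 27.25
eef_pos: [0.6382, -0.192, 0.2103]
eef_rot: [0.723, 0.691, 0.002, 0.005]
ft_force: [0.6, -0.6, 1.2]
opening: 0.0883
```

```bash
python3 plan.py 100 448.6 -75.5 95 90; python3 - <<'E'
from h import *
P={n:manip.camera(n) for n in("top","scene",)}
cv2.imwrite("pics/s16.png",cv2.resize(P["scene"]["color"][180:310,230:390],None,fx=4.5,fy=4.5,interpolation=cv2.INTER_CUBIC))
g0=dict(centre=(448.5,-75.5,0),toolrest=(635.5,-190,-.04))
for q in g0:
  for n in P:
    for d in manip.masks_of(P[n],q)[:2]:
        X,uv=bydepth(P[n],d["pixels"]); print(q,n,round(float(d["score"]),2),len(X),np.round(np.median(X,0)*1e3), *fit([(P[n],fillm(d["pixels"]))],PARTS[q],g0[q],z=0.006*(q=="toolrest"),yaw=q=="toolrest"))
E
```

```text
t 27.25 grasp [ 638.8 -192.3  140.9] psi 87.5 tilt [ 0.52 -0.26] open 88.3 F [ 0.6 -0.6  1.2] q [-0.47  0.46  1.41  0.    1.26 -2.  ]
6
[[100.0, [18.0, -33.0, 8.0], -0.0], [100.0, [18.0, -32.0, 8.0], -1.0], [100.0, [19.0, -32.0, 7.0], -0.0], [100.0, [19.0, -32.0, 8.0], -1.0], [100.0, [19.0, -32.0, 7.0], -0.0], [100.0, [18.7, -32.3, 7.9], -0.5]]
centre top 0.71 872 [642. 201.  10.] [448.5 -75.5] 0.0
centre top 0.56 69 [455. -65.  36.] [454.6 -68.4] 0.502
centre scene 0.53 229 [455. -85.  33.] [448.4 -76.7] 0.918
toolrest top 0.44 85 [ 611. -190.   34.] [ 642.1 -209.8  -31.4] 0.247
toolrest scene 0.65 595 [ 666. -199.   33.] [ 635.9 -190.7   -3.7] 0.704
toolrest scene 0.19 875 [661.   8.   9.] [ 635.5 -190.    -2.3] 0.0
```

View pics/s16.png

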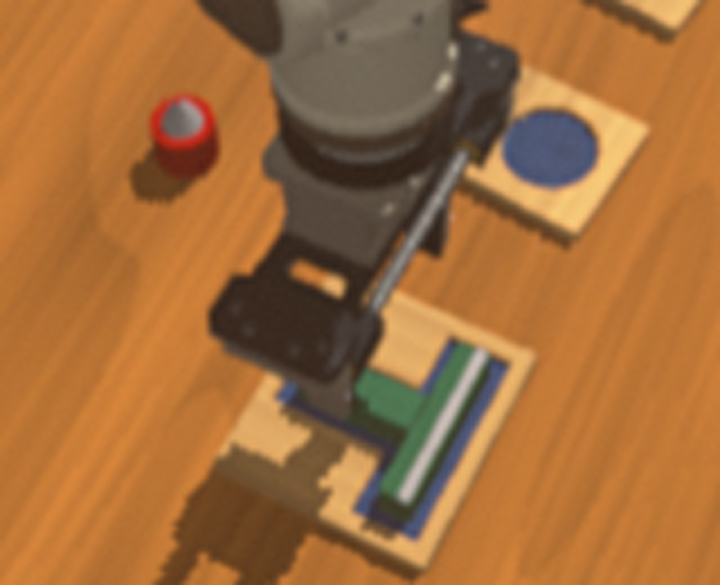

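The tool rest sits in the recess with blue visible all round. Next is the red centre at (448.5, -76).

>>> jog_arm:
  deltas:
    - [100,[18,-33,6],0]
    - [100,[18,-32,7],-1]
    - [100,[19,-32,7],0]
    - [100,[19,-32,7],-1]
    - [100,[19,-32,7],0]
    - [100,[18.7,-31,7],-0.5]
    - [100,[0,0,0],0]
    - [100,[0,0,0],0]
    - [100,[0,0,0],0]

```text
time: 28.3
eef_pos: [0.4468, -0.074, 0.1618]
eef_rot: [0.707, 0.707, -0.0, -0.0]
ft_force: [0.6, -0.3, 1.0]
opening: 0.0919
```

```bash
python3 plan.py 100 448.5 -76 28.5 90 20
```

```text
t 28.3 grasp [446.8 -74.   92.4] psi 90.0 tilt [-0.02  0.01] open 91.9 F [ 0.6 -0.3  1. ] q [-0.43  0.01  2.06 -0.    1.08 -2.  ]
4
[[100.0, [-0.0, 0.0, 16.0], -0.0], [100.0, [-1.0, 1.0, 16.0], -0.0], [100.0, [-0.0, 0.0, 16.0], -0.0], [100.0, [-1.0, 0.7, 15.9], -0.0]]
```

>>> jog_arm:
  deltas:
    - [100,[-1,1,16],0]
    - [100,[-1,0.7,16],0]
    - [100,[0,0,16],0]
    - [100,[0,0,11],0]
    - [100,[0,0,5],0]
    - [100,[0,0,0],0]
    - [100,[0,0,0],0]
    - [100,[0,0,0],0]
    - [100,[0,0,0],0]
  force: 30

```text
time: 29.05
eef_pos: [0.4493, -0.0764, 0.0992]
eef_rot: [0.707, 0.707, 0.0, 0.001]
ft_force: [0.1, 0.2, 0.7]
opening: 0.0919
```

```bash
python3 plan.py 100 448.5 -76 28.5 90 20; python3 - <<'E'
from h import *
P={n:manip.camera(n) for n in("scene",)}
cv2.imwrite("pics/s17.png",cv2.resize(P["scene"]["color"][150:260,220:330],None,fx=5,fy=5,interpolation=cv2.INTER_CUBIC))
E
```

```text
t 29.05 grasp [449.4 -76.4  29.8] psi 90.0 tilt [ 0.1  -0.05] open 91.9 F [0.1 0.2 0.7] q [-0.43  0.13  2.08  0.    0.93 -2.  ]
1
[[100.0, [0.4, -0.9, 1.3], -0.0]]
```

View pics/s17.png

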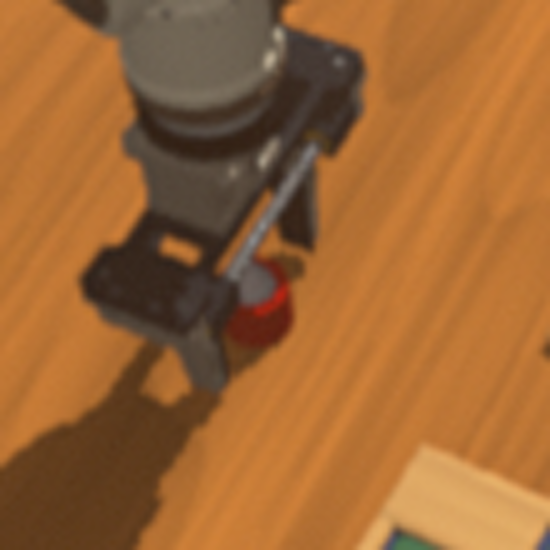

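The red cylinder at (260,310) is between the fingers, so I'll close and lift.

>>> jog_arm:
  deltas:
    - [10,[0,0,0.5],0]
    - [10,[0,0,0],0]
    - [10,[0,0,0],0]
    - [10,[0,0,0],0]
    - [10,[0,0,0],0]
    - [10,[0,0,0],0]
    - [10,[0,0,0],0]
    - [10,[0,0,0],0]
    - [10,[0,0,0],0]
    - [10,[0,0,0],0]
  force: 30

```text
time: 29.93
eef_pos: [0.4484, -0.0759, 0.0978]
eef_rot: [0.707, 0.707, 0.0, -0.0]
ft_force: [0.3, 0.2, 0.3]
opening: 0.0391
```

```bash
python3 plan.py
```

```text
t 29.93 grasp [448.4 -75.9  28.4] psi 90.0 tilt [-0.    0.01] open 39.1 F [0.3 0.2 0.3] q [-0.43  0.13  2.08  0.    0.93 -2.  ]
```

>>> jog_arm:
  deltas:
    - [10,[0,0,-4],0]
    - [10,[0,0,-12],0]
    - [10,[0,0,-25],0]
    - [10,[0,0,-25],0]
    - [10,[0,0,-10],0]
    - [10,[0,0,0],0]
    - [10,[0,0,0],0]

```text
time: 30.52
eef_pos: [0.4482, -0.0759, 0.1734]
eef_rot: [0.707, 0.707, 0.0, 0.0]
ft_force: [0.2, 0.1, -3.3]
opening: 0.0392
```

```bash
python3 plan.py 10 653.5 12.3 100 90; python3 - <<'E'
from h import *
P={n:manip.camera(n) for n in("scene",)}
cv2.imwrite("pics/s18.png",cv2.resize(P["scene"]["color"][130:240,220:330],None,fx=5,fy=5,interpolation=cv2.INTER_CUBIC))
E
```

```text
t 30.52 grasp [448.2 -75.9 104. ] psi 90.0 tilt [ 0.01 -0.  ] open 39.2 F [ 0.2  0.1 -3.3] q [-0.43 -0.01  2.05 -0.    1.1  -2.  ]
6
[[10.0, [15.0, 34.0, 1.0], -0.0], [10.0, [15.0, 34.0, 1.0], -0.0], [10.0, [15.0, 34.0, 1.0], -0.0], [10.0, [14.0, 34.0, 0.0], -0.0], [10.0, [15.0, 35.0, 1.0], -0.0], [10.0, [14.3, 34.2, 0.0], -0.0]]
```

View pics/s18.png

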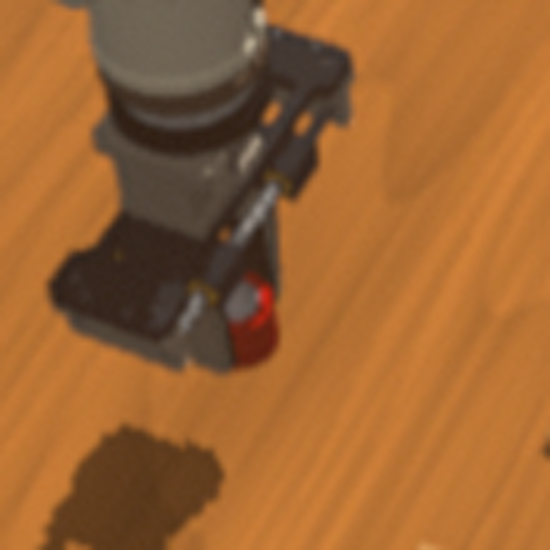

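The centre is held upright at (255,315). I'll carry it to its tray.

>>> jog_arm:
  deltas:
    - [10,[15,34,1],0]
    - [10,[15,34,1],0]
    - [10,[15,34,1],0]
    - [10,[14,34,0],0]
    - [10,[15,35,1],0]
    - [10,[14.3,34.2,0],0]
    - [10,[0,0,10],0]
    - [10,[0,0,15],0]
    - [10,[0,0,15],0]
    - [10,[0,0,10],0]

```text
time: 31.4
eef_pos: [0.6514, 0.0124, 0.1154]
eef_rot: [0.707, 0.707, -0.002, -0.002]
ft_force: [-0.7, -1.0, -2.9]
opening: 0.0395
```

>>> jog_arm:
  deltas:
    - [10,[0,0,2],0]
    - [10,[0,0,0],0]
    - [10,[0,0,0],0]
    - [10,[0,0,0],0]

```text
time: 31.73
eef_pos: [0.6542, 0.0119, 0.119]
eef_rot: [0.707, 0.707, 0.001, 0.001]
ft_force: [-0.2, -0.1, -3.2]
opening: 0.0395
```

```bash
python3 plan.py 10 653.5 12.3 34.5 90; python3 - <<'E'
from h import *
P={n:manip.camera(n) for n in("scene",)}
cv2.imwrite("pics/s19.png",cv2.resize(P["scene"]["color"][150:260,290:400],None,fx=5,fy=5,interpolation=cv2.INTER_CUBIC))
E
```

```text
t 31.73 grasp [654.3  11.9  49.6] psi 89.9 tilt [ 0.11 -0.02] open 39.5 F [-0.2 -0.1 -3.2] q [-0.17  0.54  1.49  0.    1.1  -1.74]
1
[[10.0, [0.4, -0.8, 15.1], -0.1]]
```

View pics/s19.png

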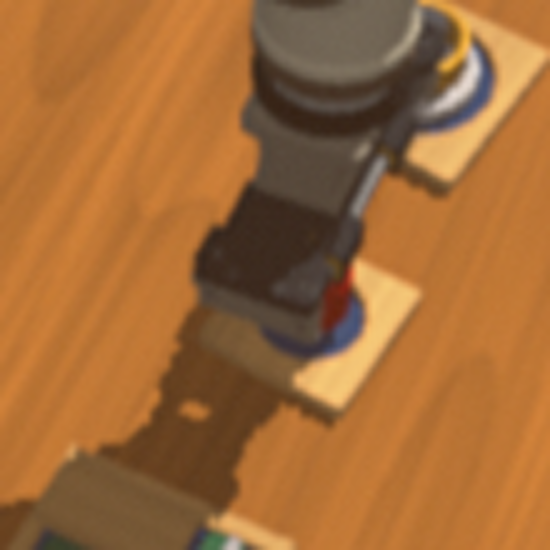

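The centre is over the recess at (325,315). I'll lower.

>>> jog_arm:
  deltas:
    - [10,[0,0,5],0]
    - [10,[0,0,5],0]
    - [10,[0,0,2],0]
    - [10,[0,0,1],0]
    - [10,[0,0,0],0]
    - [10,[0,0,0],0]
    - [10,[0,0,0],0]

```text
time: 32.37
eef_pos: [0.6538, 0.0122, 0.1049]
eef_rot: [0.707, 0.707, 0.0, 0.0]
ft_force: [-0.6, -0.5, -2.8]
opening: 0.0393
```

```bash
python3 plan.py; python3 - <<'E'
from h import *
P={n:manip.camera(n) for n in("scene",)}
cv2.imwrite("pics/s20.png",cv2.resize(P["scene"]["color"][150:260,290:400],None,fx=5,fy=5,interpolation=cv2.INTER_CUBIC))
E
```

```text
t 32.37 grasp [653.8  12.2  35.5] psi 90.0 tilt [ 0.02 -0.  ] open 39.3 F [-0.6 -0.5 -2.8] q [-0.17  0.56  1.49  0.    1.08 -1.74]
```

View pics/s20.png

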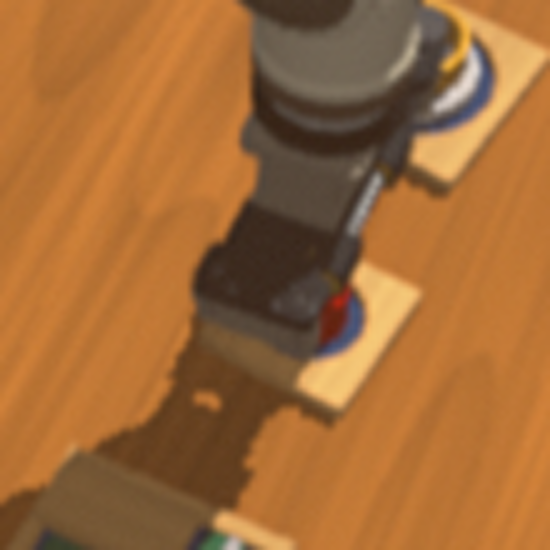

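The centre is inside the recess outline, with blue visible on its far side at (355,320). I'll creep down.

>>> jog_arm:
  deltas:
    - [10,[0,0,0.6],0]
    - [10,[0,0,0.4],0]
    - [10,[0,0,0],0]
    - [10,[0,0,0],0]
    - [10,[0,0,0],0]

```text
time: 32.83
eef_pos: [0.6537, 0.0122, 0.1039]
eef_rot: [0.707, 0.707, 0.0, 0.0]
ft_force: [0.7, 0.5, -2.9]
opening: 0.0394
```

>>> jog_arm:
  deltas:
    - [10,[0,0,0.4],0]
    - [10,[0,0,0],0]
    - [10,[0,0,0],0]

```text
time: 33.08
eef_pos: [0.6537, 0.0122, 0.1038]
eef_rot: [0.707, 0.707, 0.0, 0.0]
ft_force: [-1.8, -0.4, 0.8]
opening: 0.0394
```

Contact. I'll release, lift, and retreat clear of the camera's view.

>>> jog_arm:
  deltas:
    - [100,[0,0,0],0]
    - [100,[0,0,0],0]
    - [100,[0,0,0],0]
    - [100,[0,0,0],0]
    - [100,[0,0,0],0]
    - [100,[0,0,0],0]
    - [100,[0,0,0],0]
    - [100,[0,0,-20],0]
    - [100,[0,0,-30],0]
    - [100,[0,0,-40],0]

```text
time: 33.92
eef_pos: [0.6516, 0.0125, 0.1909]
eef_rot: [0.707, 0.707, -0.002, -0.003]
ft_force: [1.5, -0.0, -0.1]
opening: 0.0918
```

>>> jog_arm:
  deltas:
    - [100,[0,0,-40],0]
    - [100,[-10,-35,-10],0]
    - [100,[-10,-35,0],0]
    - [100,[-15,-35,0],0]
    - [100,[-20,-35,0],0]
    - [100,[-20,-30,0],0]
    - [100,[-30,-20,0],0]
    - [100,[-35,-10,0],0]
    - [100,[-38,0,0],0]
    - [100,[-38,0,0],0]

```text
time: 34.75
eef_pos: [0.4527, -0.2051, 0.2439]
eef_rot: [0.707, 0.707, 0.0, 0.001]
ft_force: [0.3, 0.4, -0.2]
opening: 0.0919
```

>>> jog_arm:
  deltas:
    - [100,[-38,0,0],0]
    - [100,[-38,0,0],0]
    - [100,[-38,0,0],0]
    - [100,[-38,0,0],0]
    - [100,[-20,0,0],0]
    - [100,[0,0,0],0]
    - [100,[0,0,0],0]
    - [100,[0,0,0],0]

```text
time: 35.42
eef_pos: [0.4534, -0.3747, 0.2431]
eef_rot: [0.707, 0.707, 0.0, -0.001]
ft_force: [-1.3, 0.2, 0.2]
opening: 0.092
```

```bash
python3 plan.py; python3 - <<'E'
from h import *
P={n:manip.camera(n) for n in("top","scene",)}
cv2.imwrite("pics/s21.png",cv2.resize(P["scene"]["color"][80:315,210:420],None,fx=2.5,fy=2.5,interpolation=cv2.INTER_CUBIC))
cv2.imwrite("pics/t21.png",cv2.resize(P["top"]["color"][140:270,220:420],None,fx=4,fy=4,interpolation=cv2.INTER_CUBIC))
g0=dict(centre=(653.5,12,0,.006),toolrest=(635.5,-190,-.04,.006),faceplate=(646,200,0,.006),collar=(646,202,0,.018))
for q in g0:
  for n in P:
    for d in manip.masks_of(P[n],q)[:2]:
        X,uv=bydepth(P[n],d["pixels"])
        if len(X) and np.hypot(*(np.median(X,0)[:2]*1e3-g0[q][:2]))<50: print(q,n,round(float(d["score"]),2),np.round(np.percentile(X[:,2],[50,97])*1e3), *fit([(P[n],fillm(d["pixels"]))],PARTS[q],g0[q],z=g0[q][3],yaw=q=="toolrest"))
E
```

```text
t 35.42 grasp [ 453.4 -374.6  173.7] psi 90.0 tilt [-0.02  0.06] open 92.0 F [-1.3  0.2  0.2] q [-0.9   0.24  1.62  0.    1.28 -2.47]
centre top 0.45 [40. 58.] [654.3  13.1] 0.928
centre scene 0.5 [39. 55.] [654.   10.4] 0.918
toolrest top 0.59 [33. 38.] [ 635.4 -188.7   -3.1] 0.868
toolrest scene 0.75 [33. 37.] [ 636.7 -191.9   -2.7] 0.902
faceplate top 0.5 [21. 57.] [642.7 194.8] 0.553
faceplate scene 0.61 [19. 55.] [645.8 198.6] 0.599
collar top 0.56 [40. 45.] [645.  202.7] 0.935
collar scene 0.53 [36. 45.] [645.8 200.9] 0.582
collar scene 0.45 [19. 55.] [645.9 181.5] 0.488
```

View pics/s21.png

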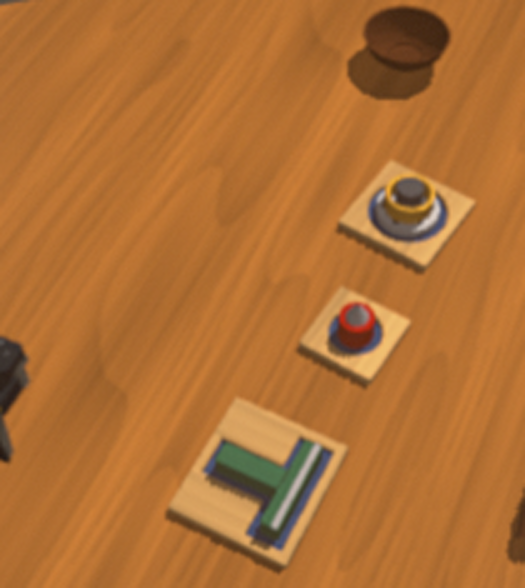

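View pics/t21.png

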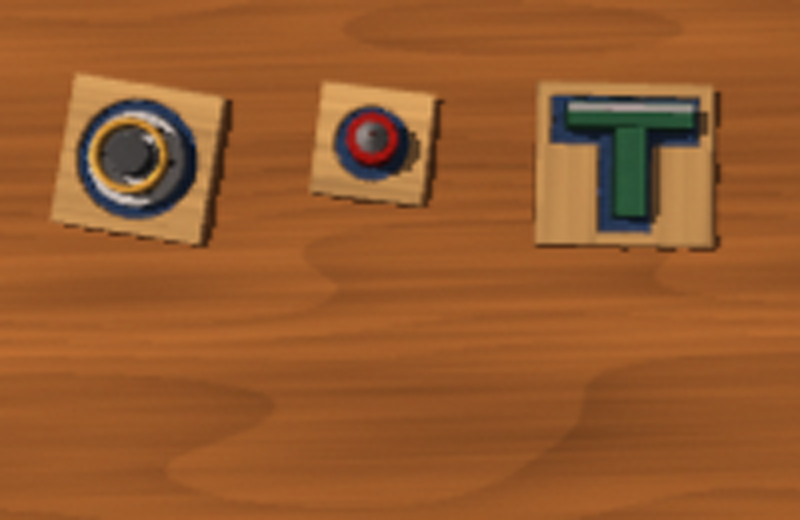

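Both views show all four parts seated in their recesses: faceplate with collar (130,155), centre (372,138) and rest (630,160) in the top crop. The fitted poses and top heights agree with this, and the arm is clear. I'll hand in.

```bash
python3 -c "
from bench import manip
print(manip.close_job())"
```

```text
the job is handed in; nothing more can be done
None
```

I put all four lathe accessories away and handed the job in at about 36 s of the 109 s allowed; no verdict was reported. I placed the faceplate first, then the collar over its hub, then the tool rest turned 50° to match its recess, and last the red centre. Each one was lowered until the wrist force showed it was resting, and then released.

**Last checks:**
- **Pictures:** both cameras show every part flat inside its own recess. The arm was clear of everything.
- **Centre:** fitted within about 2 mm of its recess centre.
- **Tool rest:** fitted within about 2 mm and 1° of its recess.
- **Faceplate:** the two views taken before the collar went on both put it within 1 mm of centre, resting on the recess floor.
- **Collar:** it sits 1–3 mm off the hub's centre, within the 8 mm of clearance. Its measured top height fits lying flat on the disc.

**What disagreed:**
- In the last pictures the collar hides part of the faceplate. The faceplate fits there were poor (about 0.55–0.6 overlap), as was the scene camera's collar fit. For those I relied on the earlier fits, the heights and the pictures.
- I never went near the bowl or the tin. The bowl looks unmoved in the last scene picture; the tin was outside the parts I viewed, and I measured neither again.

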